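# Sort the inspected kiln props and refill the spacer tube

## Robot

A 6-joint arm with a two-finger parallel gripper is mounted at the origin on the work surface; the furniture and walls round the work are solid. World frame = base frame: x ahead of the robot, y to its left, z up, the work surface at z = 0. Lengths are in m, angles in rad, forces in N, time in s.
With the tool pointing down it reaches from about 0.425 to 0.95 m from the base axis. Payload 3.5 kg.
Tool frame: the origin (TCP) lies midway between the tips of the shut fingers; the grasp point (between the pads) lies 19 mm behind it (ctrl.pinch_z is the distance from the TCP to the grasp point, in m); z points along the fingers, y is the line along which they close (so a half turn about z gives the same grasp; the last joint's range is limited). The gripper opens to 85 mm and grips with 20 to 120 N. Pads are 22 mm wide; open, the fingers measure 114 mm over their backs; the gripper's body (76 mm by 85 mm) begins 54 mm behind the grasp point. The pads swing forward as they close: fully open they stand 13 mm farther back than shut.
Start: joints at [-0.15, 0.286, 1.577, -0, 1.279, -0.15], TCP at [0.675, 0, 0.231] pointing down, gripper open.
Joint ranges: [-2.77, 2.77], [-0.9, 2.22], [0.21, 2.48], [-1.53, 4.67], [0.24, 2.81], [-2.84, 2.84]. Speed limits (rad/s): [2.79, 2.79, 3.14, 3.14, 3.14, 3.14].

## Interface

Orientations are given as a unit quaternion [x, y, z, w].
In Python, from plant import get_state, viewer, sign_off, ctrl gives the robot as it stands. The module is installed in compiled form; this text tells all that it offers.
- The arm moves only by the shell command python3 -m handwheel 'ROWS' [FORCE]. ROWS is JSON, a list that holds one entry, the list of rows, each a list of 5 numbers: the finger opening in m, from 0 to 0.0854, then the shift along the tool's x, y, z in m, then the turn about the tool's z in degrees. In form: [[[claw, x, y, z, spin], ...]]. A call has 1 to 12 rows; each row shifts and turns the commanded pose from where the row before left it, along the tool's axes as they then stand; what a row does not reach is not made up. A row lasts 1/12 s, in which the tool goes at most 41.7 mm and 7.16 degrees, less where a joint would pass 70% of its speed; a pose out of reach is approached as far as the arm can. A call is refused whole if a number of a shift passes 0.0417 or a number of a turn 7.16, either way. A call with a gripper value outside its range is refused whole. The fingers move at their own pace and stop on an object; FORCE is the grip in N (left out, the last holds). Time passes only in rows, so rows that do not move let the fingers close. It gives the time, the measured TCP pose, the force, the opening and the grip force at its end, in the units of the state.
- get_state(): the state, without advancing time (a new reading comes with each control period).
- viewer.read_camera(name): name is "scene" or "side" or "wrist"; returns the picture (400x640x3 uint8, blue, green, red); there is no depth.
- viewer.camera_params(name): a dict with "fov_y" (degrees; the focal length in pixels is half the picture's height over the tangent of half this angle, whatever the lens; pixels are square), "cx", "cy" (the principal point, pixels), "xyz" and "attitude" of the camera in the world; the wrist camera has in their place "hand_eye" (4x4, takes a point from camera to tool coordinates, whose origin is the TCP and whose axes are the flange's). Camera axes: x right, y up, looking along -z (the intrinsics and any distortion apply to the point x, -y, -z); pixel columns grow to the right and rows downward; lengths in m; the calibration is good to about 2 mm. A picture is of the moment at which its call begins: read the wrist's pose just before it. camera_params takes no time and is no camera call.
- sign_off(): hands the job in; it is judged then, once.
Trained networks look in the newest picture that a camera, given by its name, has taken for a name from the list of things; names that differ only in an ending like _2 or _b are one class to them, and where a whole thing is asked for, a point or a joint stands for the part that bears it (a point fixed in the world has none). Each returns a list of dicts, best first, with "confidence" (0 to 1); they miss things now and then, are a little off and sometimes report something else, mostly with a low value. They report only what shows in the picture. A call takes as long as a camera call.
- viewer.look_for(camera, name): "extent" ([left, top, width, height] as shares, 0 to 1, of the picture: columns of its width, rows of its height, round what is visible of it).
- viewer.outline_of(camera, name): "mask" (400x640 bool, what is visible of it) and "extent" ([left, top, width, height] as shares, 0 to 1, of the picture: columns of its width, rows of its height, round what is visible of it).
- viewer.pinpoint(camera, name): "xy" ([column, row] as shares, 0 to 1, of the picture: columns of its width, rows of its height: a listed point, or the origin of a listed thing).
The state is a dict: "time": time; "qpos": joint angles; "dq": joint speeds; "joint_efforts": joint torques, N m; "eef_pos": TCP position; "tcp_rot": TCP orientation; "contact_force": force on the tool from outside, world axes, zero at the start; "wrist_torque": the same for the moment, N m; "opening": opening from 0.0 (shut) to 1.0 (fully open); "finger_force": force on a finger pad.
Only numpy, scipy, OpenCV 4.12 (cv2) and the standard library are available. Lean on these libraries where they do the work, as an engineer would, in place of code of your own. Each camera call takes 0.05 s, during which the arm holds its last target. There are 200 camera calls.

## Task

The kiln props have been inspected: a round paper dot on top means passed, a paper cross means reject. First squeeze the bench air gun's trigger all the way, hold it for a good second and let go, to blow the grit out of the empty tube; then load the passed round spacers into the tube so that they stack flat on its seat, stand the passed square posts in the rack marked with the dot, and put every reject, round or square, in the rack marked with the cross, one to a nest and upright. No reject may go into the tube, and leave the turtle, wash bottle and brush where they are.

Things in the scene. Friction and masses are not known exactly. Their poses are not given: they have to be found in the camera images.
- spacer_1: Round kiln spacer: a solid buff fired-clay cylinder, 44 mm diameter, 34 mm high, 0.1 kg; origin at the centre of its underside, z up its axis. On its top face (z = 34 mm) is stuck a flat white paper tag, a round dot: PASSED. May be absent (None).
- spacer_2: Round kiln spacer: a solid buff fired-clay cylinder, 44 mm diameter, 34 mm high, 0.1 kg; origin at the centre of its underside, z up its axis. On its top face (z = 34 mm) is stuck a flat white paper tag, a round dot: PASSED. May be absent (None).
- spacer_3: Round kiln spacer: a solid buff fired-clay cylinder, 44 mm diameter, 34 mm high, 0.1 kg; origin at the centre of its underside, z up its axis. On its top face (z = 34 mm) is stuck a flat white paper tag, a round dot: PASSED. May be absent (None).
- spacer_4: Round kiln spacer: a solid buff fired-clay cylinder, 44 mm diameter, 34 mm high, 0.1 kg; origin at the centre of its underside, z up its axis. On its top face (z = 34 mm) is stuck a flat white paper tag, a round dot: PASSED. May be absent (None).
- spacer_5: Round kiln spacer: a solid buff fired-clay cylinder, 44 mm diameter, 34 mm high, 0.1 kg; origin at the centre of its underside, z up its axis. On its top face (z = 34 mm) is stuck a flat white paper tag, a cross of two strips: REJECT. May be absent (None).
- spacer_6: Round kiln spacer: a solid buff fired-clay cylinder, 44 mm diameter, 34 mm high, 0.1 kg; origin at the centre of its underside, z up its axis. On its top face (z = 34 mm) is stuck a flat white paper tag, a cross of two strips: REJECT. May be absent (None).
- post_1: Square kiln post: a solid buff fired-clay block, 38 x 38 mm and 42 mm high, 0.12 kg; origin at the centre of its underside, z up, x and y square to its side faces. On its top face (z = 42 mm) is stuck a flat white paper tag, a round dot: PASSED. May be absent (None).
- post_2: Square kiln post: a solid buff fired-clay block, 38 x 38 mm and 42 mm high, 0.12 kg; origin at the centre of its underside, z up, x and y square to its side faces. On its top face (z = 42 mm) is stuck a flat white paper tag, a round dot: PASSED. May be absent (None).
- post_3: Square kiln post: a solid buff fired-clay block, 38 x 38 mm and 42 mm high, 0.12 kg; origin at the centre of its underside, z up, x and y square to its side faces. On its top face (z = 42 mm) is stuck a flat white paper tag, a cross of two strips: REJECT. May be absent (None).
- air_station: Fixed wooden board (x -120 to 80, y -220 to 70 mm, 14 mm thick) with an upright clear tube and a grey air gun clamped on its side, nozzle piped to the tube's foot. Origin on the table, on the tube's axis; z up, -y towards the gun. Gun's grip: bar along x, x -115 to 5, y -170 to -146, z 57 to 87 mm; posts under it at x -106 and 0, fingers fit beside it for x -85 to -35 mm, 40 mm deep below its top.
- tube_seat (a point): Centre of the flat seat in the tube's foot, 18 mm above the table: the lowest spacer rests here; four stack end to end to 136 mm above it. Low metal cheeks guide the lowest spacer; the outlet on the -x side has an 11 mm high lip.
- tube_mouth (a point): Centre of the tube's open top, 176 mm above the table, 158 mm above the seat. Bore 50 mm, flaring from 53 to 56 mm in the grey collar that forms the top 12 mm; collar 64 mm outside. A spacer let go upright with its lower 8 to 10 mm inside the mouth falls down by its own weight.
- squeeze_point (a point): Point 72 mm above the table (mid-height of grip and trigger), midway between the back of the grip and the front of the fully squeezed trigger; axes as the station's. Along y: back of the grip at -19 mm, front of the trigger at +19 mm when squeezed, +34 mm when free. A gripper closing along y, centred here, squeezes it.
- trigger (a joint): The gun's sprung trigger, a dark steel lever 66 mm long, 10 mm thick, 16 mm tall on the +y side of the grip, hinged at the head about a vertical axis: 0 rad free, 0.30 rad fully squeezed at its stop (15 mm travel at 50 mm from the hinge). Springs back by itself; about 4 N there to start, 11 N fully in.
- dot_rack_nest0 (a point): Centre of the floor of nest 0 of the fixed low wooden rack whose dark tab (in the middle of its -x side, 48 x 56 x 12 mm) bears a white paper tag, a round dot: the rack for PASSED posts. Rack 68 (x) x 192 (y) x 18 mm, axes as this point's; three nests in a row along y, 62 mm apart, nest 0 at -y; each 56 x 56 mm inside, floor 6 mm above the table, walls 6 mm thick and 12 mm high; takes one prop.
- dot_rack_nest1 (a point): Centre of the floor of nest 1 of the fixed low wooden rack whose dark tab (in the middle of its -x side, 48 x 56 x 12 mm) bears a white paper tag, a round dot: the rack for PASSED posts. Rack 68 (x) x 192 (y) x 18 mm, axes as this point's; three nests in a row along y, 62 mm apart, nest 0 at -y; each 56 x 56 mm inside, floor 6 mm above the table, walls 6 mm thick and 12 mm high; takes one prop.
- dot_rack_nest2 (a point): Centre of the floor of nest 2 of the fixed low wooden rack whose dark tab (in the middle of its -x side, 48 x 56 x 12 mm) bears a white paper tag, a round dot: the rack for PASSED posts. Rack 68 (x) x 192 (y) x 18 mm, axes as this point's; three nests in a row along y, 62 mm apart, nest 0 at -y; each 56 x 56 mm inside, floor 6 mm above the table, walls 6 mm thick and 12 mm high; takes one prop.
- cross_rack_nest0 (a point): Centre of the floor of nest 0 of the fixed low wooden rack whose dark tab (in the middle of its -x side, 48 x 56 x 12 mm) bears a white paper tag, a cross: the rack for REJECTS. Rack 68 (x) x 192 (y) x 18 mm, axes as this point's; three nests in a row along y, 62 mm apart, nest 0 at -y; each 56 x 56 mm inside, floor 6 mm above the table, walls 6 mm thick and 12 mm high; takes one prop.
- cross_rack_nest1 (a point): Centre of the floor of nest 1 of the fixed low wooden rack whose dark tab (in the middle of its -x side, 48 x 56 x 12 mm) bears a white paper tag, a cross: the rack for REJECTS. Rack 68 (x) x 192 (y) x 18 mm, axes as this point's; three nests in a row along y, 62 mm apart, nest 0 at -y; each 56 x 56 mm inside, floor 6 mm above the table, walls 6 mm thick and 12 mm high; takes one prop.
- cross_rack_nest2 (a point): Centre of the floor of nest 2 of the fixed low wooden rack whose dark tab (in the middle of its -x side, 48 x 56 x 12 mm) bears a white paper tag, a cross: the rack for REJECTS. Rack 68 (x) x 192 (y) x 18 mm, axes as this point's; three nests in a row along y, 62 mm apart, nest 0 at -y; each 56 x 56 mm inside, floor 6 mm above the table, walls 6 mm thick and 12 mm high; takes one prop.
- clay_turtle: Bystander: a wet clay turtle figure, 72 x 112 x 30 mm, on the table; leave alone. Origin at the centre of its underside.
- wash_bottle: Bystander: a white wash bottle with a bent spout, 111 mm wide, 264 mm tall; leave alone. Origin at the centre of its underside.
- glaze_brush: Bystander: a flat glaze brush, 160 mm long, 11 mm thick; leave alone. Origin at the centre of its underside.

How it is judged:
On the way, in this order (a step that is already met when the one before it is completed fails the run):
1. with no spacer in the tube, the air gun's trigger is squeezed (beyond 0.24 rad) and held 0.7 s (value of joint trigger above 0.24 rad and horizontal distance between each of spacer_1, spacer_2, spacer_3, spacer_4 and tube_seat above 0.03 m), for 0.7 s.
2. the trigger is let go and springs back (below 0.04 rad) (value of joint trigger below 0.04 rad), for 0.2 s.
At the end, for the whole second after the job is handed in: Passed spacers flat in the tube (7 mm of its axis, stacked from the seat within 5 mm), passed posts in dot-rack nests, rejects in cross-rack nests (16 mm of a nest's centre, on its floor within 5 mm); all upright within 0.1 rad and at rest; trigger released (horizontal distance between each of spacer_1, spacer_2, spacer_3, spacer_4 and tube_seat below 0.007 m and (z of spacer_1 in the frame of tube_seat between -0.005 and 0.005 m or z of spacer_1 in the frame of tube_seat between 0.029 and 0.039 m or z of spacer_1 in the frame of tube_seat between 0.063 and 0.073 m or z of spacer_1 in the frame of tube_seat between 0.097 and 0.107 m) and linear speed of each of spacer_1, spacer_2, spacer_3, spacer_4, post_1, post_2, spacer_5, spacer_6, post_3 below 0.02 m/s and angle between each of spacer_1, spacer_2, spacer_3, spacer_4, post_1, post_2, spacer_5, spacer_6, post_3's own z axis and vertical below 0.1 rad and (z of spacer_2 in the frame of tube_seat between -0.005 and 0.005 m or z of spacer_2 in the frame of tube_seat between 0.029 and 0.039 m or z of spacer_2 in the frame of tube_seat between 0.063 and 0.073 m or z of spacer_2 in the frame of tube_seat between 0.097 and 0.107 m) and (z of spacer_3 in the frame of tube_seat between -0.005 and 0.005 m or z of spacer_3 in the frame of tube_seat between 0.029 and 0.039 m or z of spacer_3 in the frame of tube_seat between 0.063 and 0.073 m or z of spacer_3 in the frame of tube_seat between 0.097 and 0.107 m) and (z of spacer_4 in the frame of tube_seat between -0.005 and 0.005 m or z of spacer_4 in the frame of tube_seat between 0.029 and 0.039 m or z of spacer_4 in the frame of tube_seat between 0.063 and 0.073 m or z of spacer_4 in the frame of tube_seat between 0.097 and 0.107 m) and (horizontal distance between post_1 and dot_rack_nest0 below 0.016 m or horizontal distance between post_1 and dot_rack_nest1 below 0.016 m or horizontal distance between post_1 and dot_rack_nest2 below 0.016 m) and z of each of post_1, post_2 in the frame of dot_rack_nest0 below 0.005 m and (horizontal distance between post_2 and dot_rack_nest0 below 0.016 m or horizontal distance between post_2 and dot_rack_nest1 below 0.016 m or horizontal distance between post_2 and dot_rack_nest2 below 0.016 m) and (horizontal distance between spacer_5 and cross_rack_nest0 below 0.016 m or horizontal distance between spacer_5 and cross_rack_nest1 below 0.016 m or horizontal distance between spacer_5 and cross_rack_nest2 below 0.016 m) and z of each of spacer_5, spacer_6, post_3 in the frame of cross_rack_nest0 below 0.005 m and (horizontal distance between spacer_6 and cross_rack_nest0 below 0.016 m or horizontal distance between spacer_6 and cross_rack_nest1 below 0.016 m or horizontal distance between spacer_6 and cross_rack_nest2 below 0.016 m) and (horizontal distance between post_3 and cross_rack_nest0 below 0.016 m or horizontal distance between post_3 and cross_rack_nest1 below 0.016 m or horizontal distance between post_3 and cross_rack_nest2 below 0.016 m) and value of joint trigger below 0.04 rad); the robot touches nothing.
It fails at once if a bystander (clay turtle, wash bottle or glaze brush) is moved more than 30 mm (distance of any of clay_turtle, wash_bottle, glaze_brush from where it was at the start of the episode above 0.03 m).
It fails at once if a rejected spacer goes into the tube ((horizontal distance between spacer_5 and tube_seat below 0.025 m and z of spacer_5 in the frame of tube_mouth below -0.03 m) or (horizontal distance between spacer_6 and tube_seat below 0.025 m and z of spacer_6 in the frame of tube_mouth below -0.03 m) or (horizontal distance between post_3 and tube_seat below 0.025 m and z of post_3 in the frame of tube_mouth below -0.03 m)).
Of spacer_1, spacer_2, spacer_3, spacer_4 only 3 to 4 are there at a start; the rules pass over those that are not, and their reading is None.
Of post_1, post_2 only 1 to 2 are there at a start; the rules pass over those that are not, and their reading is None.
Of spacer_5, spacer_6, post_3 only 2 to 3 are there at a start; the rules pass over those that are not, and their reading is None.
At some moment in a run one of spacer_1, spacer_2, spacer_3, spacer_4, spacer_5, spacer_6, post_1, post_2, post_3 may be knocked a few centimetres aside while the robot is not near it.
Once in a run the grip may slacken for a moment while it holds something.
It also fails if it takes over 210 s, if anything falls off the work surface, if the arm or the gripper's body presses on something with over 40 N, if the wrist force passes 120 N, or if a joint passes its speed limit or range.

## Working session

There is one attempt and no reset: what is moved stays moved. The work goes in short steps, Python scripts to look and compute and a shell command to move; the robot and the scene stay as the last step left them, time stands still between calls to the robot, and variables do not carry over. Pictures are saved under pics/ and viewed, at most 14 in all, crops included, and the job is handed in when it is done.

```bash
mkdir -p pics; python3 - <<'E'
from plant import get_state, viewer, ctrl
import cv2
s=get_state(); print(s['time'],s['eef_pos'],s['tcp_rot'],s['opening'],ctrl.pinch_z)
for c in ['scene','side','wrist']:
    im=viewer.read_camera(c); cv2.imwrite(f'pics/{c}0.png',im); print(c,viewer.camera_params(c))
E
```

```text
0.0 [6.74344472e-01 1.35875399e-04 2.29940527e-01] [ 7.07105422e-01  7.07107153e-01 -6.94310614e-04 -9.56590078e-04] 1.0002667188705519 0.0187
scene {'fov_y': 53.484149803221726, 'cx': 313.641711588358, 'cy': 193.6447549994416, 'xyz': array([0.03463536, 0.81100827, 0.69147621]), 'attitude': array([-0.14867793,  0.47894198,  0.83115706, -0.24018201])}
side {'fov_y': 55.67816716690873, 'cx': 319.79579038472457, 'cy': 209.90561301834737, 'xyz': array([0.40017506, 0.81065106, 0.59540055]), 'attitude': array([-0.06276071,  0.51891642,  0.84662841, -0.1000359 ])}
wrist {'fov_y': 62.85964184405512, 'cx': 311.58540116580673, 'cy': 196.23983013406496, 'hand_eye': array([[ 1.98875609e-04,  9.58893832e-01,  2.83765006e-01,
         7.23237045e-02],
       [ 9.99999798e-01, -3.62072027e-04,  5.22661575e-04,
        -2.17737408e-04],
       [ 6.03920332e-04,  2.83764845e-01, -9.58893710e-01,
        -1.42618260e-01],
       [ 0.00000000e+00,  0.00000000e+00,  0.00000000e+00,
         1.00000000e+00]])}
```

View pics/scene0.png

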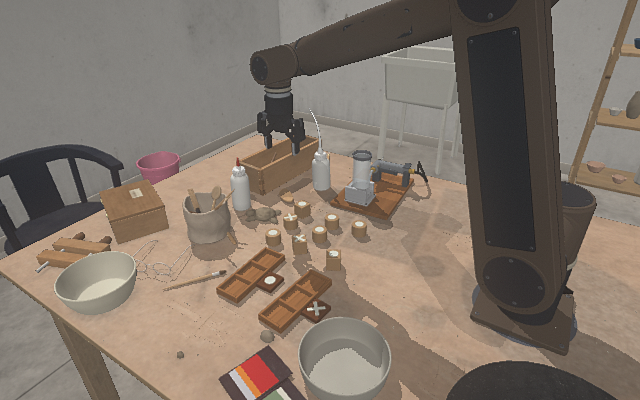

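View pics/side0.png

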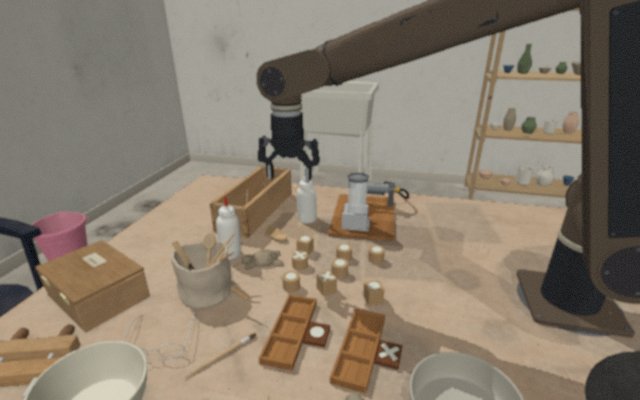

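View pics/wrist0.png

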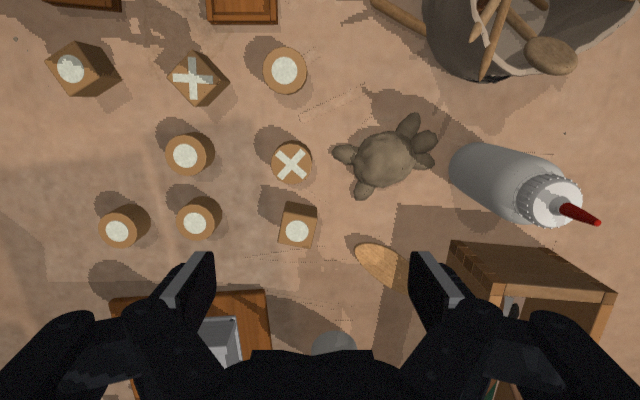

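The wrist view shows 8 props:
- Dot posts at (80,68) and (298,225), and a cross post at (198,80).
- Dot spacers at (285,70), (186,155), (195,222) and (118,230), and a cross spacer at (291,163).

The scene and side views show the dot rack, with its tab at scene (270,281), the cross rack, with its tab at scene (316,309), and the tube at scene (362,170).

```bash
cat > h.py <<'E'
import numpy as np, cv2, sys
from plant import get_state, viewer, ctrl
from scipy.spatial.transform import Rotation as R
def cam(c, st=None):
    p=viewer.camera_params(c); f=200/np.tan(np.radians(p['fov_y'])/2)
    if c=='wrist':
        st=st or get_state(); T=np.eye(4); T[:3,:3]=R.from_quat(st['tcp_rot']).as_matrix(); T[:3,3]=st['eef_pos']
        T=T@p['hand_eye']; return f,p['cx'],p['cy'],T[:3,:3],T[:3,3]
    return f,p['cx'],p['cy'],R.from_quat(p['attitude']).as_matrix(),p['xyz']
def toz(C,u,v,z):
    f,cx,cy,M,o=C; d=M@np.array([(u-cx)/f,-(v-cy)/f,-1]); return o+d*(z-o[2])/d[2]
def proj(C,P):
    f,cx,cy,M,o=C; q=M.T@(np.asarray(P)-o); return cx-f*q[0]/q[2], cy+f*q[1]/q[2]
def tags(im,C,z=.034,amin=60):
    hsv=cv2.cvtColor(im,cv2.COLOR_BGR2HSV); m=cv2.inRange(hsv,(0,0,165),(180,60,255))
    n,l,s,c=cv2.connectedComponentsWithStats(m)
    out=[]
    for i in range(1,n):
        if s[i,4]>=amin and max(s[i,2:4])<120:
            out.append((c[i].round(1),s[i,4],round(s[i,4]/(s[i,2]*s[i,3]),2),toz(C,*c[i],z)[:2].round(4)))
    return out
def pts(c,C,names_z):
    for n,z in names_z:
        for d in viewer.pinpoint(c,n)[:3]:
            if d['confidence']>.3:
                u,v=d['xy'][0]*640,d['xy'][1]*400; print(c,n,round(d['confidence'],2),round(u),round(v),toz(C,u,v,z)[:2].round(4))
def snap(c,fn=None):
    st=get_state(); C=cam(c,st); im=viewer.read_camera(c)
    if fn: cv2.imwrite('pics/'+fn,im)
    return im,C
E
python3 - <<'E'
from h import *
im,C=snap('wrist')
for t in tags(im,C): print(*t)
for c in ['scene','side']:
    im,C=snap(c)
    pts(c,C,[('dot_rack_nest0',.006),('dot_rack_nest1',.006),('dot_rack_nest2',.006),('cross_rack_nest0',.006),('cross_rack_nest1',.006),('cross_rack_nest2',.006),('tube_mouth',.176),('tube_seat',.018),('squeeze_point',.072),('air_station',0)])
    for n in ('spacer_1','post_1'): pts(c,C,[(n,0.0)])
E
```

```text
[283.9  70. ] 549 0.81 [0.6468 0.0998]
[69.9 71.3] 428 0.66 [0.4388 0.0987]
[189.3  82.3] 379 0.36 [0.5538 0.0886]
[184.7 155.3] 447 0.78 [0.5414 0.0165]
[290.7 163.9] 462 0.47 [0.6518 0.0076]
[553.8 170.4] 97 0.44 [9.288e-01 9.000e-04]
[566.5 191.8] 525 0.53 [ 0.9473 -0.0225]
[547.5 215.2] 570 0.45 [ 0.9324 -0.0492]
[194.3 222.7] 368 0.76 [ 0.5439 -0.0584]
[116.5 230.7] 358 0.77 [ 0.4559 -0.0681]
[296.5 230.6] 379 0.78 [ 0.6569 -0.0677]
scene dot_rack_nest0 0.61 271 262 [0.5924 0.1794]
scene dot_rack_nest0 0.61 235 289 [0.6028 0.3088]
scene dot_rack_nest0 0.55 255 273 [0.6004 0.2354]
scene dot_rack_nest1 0.61 271 262 [0.5924 0.1794]
scene dot_rack_nest1 0.61 235 289 [0.6028 0.3088]
scene dot_rack_nest1 0.55 255 273 [0.6004 0.2354]
scene dot_rack_nest2 0.61 271 262 [0.5924 0.1794]
scene dot_rack_nest2 0.61 235 289 [0.6028 0.3088]
scene dot_rack_nest2 0.55 255 273 [0.6004 0.2354]
scene cross_rack_nest0 0.95 298 301 [0.4486 0.2602]
scene cross_rack_nest0 0.79 281 316 [0.4534 0.3173]
scene cross_rack_nest0 0.56 311 286 [0.4498 0.1992]
scene cross_rack_nest1 0.95 298 301 [0.4486 0.2602]

[... 1495 characters left out ...]
0.4561 0.3132]
side cross_rack_nest2 0.87 365 325 [0.4509 0.1936]
side cross_rack_nest2 0.86 359 348 [0.4538 0.2575]
side tube_mouth 0.87 358 174 [ 0.539  -0.2439]
side tube_mouth 0.38 285 351 [0.5398 0.4478]
side tube_seat 0.61 354 224 [ 0.5397 -0.22  ]
side tube_seat 0.55 360 346 [0.4513 0.2637]
side squeeze_point 0.77 379 187 [ 0.4852 -0.4017]
side air_station 0.56 356 230 [ 0.5331 -0.2172]
side air_station 0.33 290 289 [0.6476 0.1067]
side spacer_1 0.81 380 259 [ 0.4456 -0.0752]
side spacer_1 0.72 297 264 [0.6605 0.0009]
side spacer_1 0.68 342 259 [ 0.5473 -0.0511]
side post_1 0.83 308 252 [ 0.6465 -0.0602]
side post_1 0.79 376 297 [0.4378 0.0898]
side post_1 0.61 329 289 [0.553  0.0845]
```

```bash
python3 -m handwheel '[[[0.0854,0,0,-0.035,0],[0.0854,0,0,-0.035,0],[0.0854,0,0,-0.03,0],[0.0854,-0.033,-0.018,0,0],[0.0854,-0.033,-0.018,0,0],[0.0854,-0.033,-0.018,0,0],[0.0854,-0.033,-0.018,0,0],[0.0854,-0.033,-0.018,0,0],[0.0854,-0.033,-0.018,0,0],[0.0854,-0.033,-0.018,0,0],[0.0854,-0.033,-0.018,0,0],[0.0854,-0.033,-0.018,0,0]]]'
python3 -m handwheel '[[[0.0854,0,0,0,-7.1],[0.0854,0,0,0,-7.1],[0.0854,0,0,0,-7.1],[0.0854,0,0,0,-7.1],[0.0854,0,0,0,-7.1],[0.0854,0,0,0,-7.1],[0.0854,0,0,0,-7.1],[0.0854,0,0,0,-7.1],[0.0854,0,0,0,-7.1],[0.0854,0,0,0,-7.1],[0.0854,0,0,0,-7.1],[0.0854,0,0,0,-7.1]]]'
python3 -m handwheel '[[[0.0854,0,0,0,-4.8],[0.0854,0,0,0,0]]]'
python3 - <<'E'
from h import *
im,C=snap('wrist','w1.png')
pts('wrist',C,[('tube_mouth',.176),('tube_seat',.018),('squeeze_point',.072),('air_station',0)])
im,C=snap('scene'); pts('scene',C,[('wash_bottle',0)])
print(get_state()['qpos'])
E
```

```text
time: 2.5
eef_pos: [0.5118, -0.2983, 0.3316]
tcp_rot: [0.707, 0.707, 0.0, 0.0]
contact_force: [0.6, -0.4, 0.2]
opening: 1.001
finger_force: 0.0
time: 3.5
eef_pos: [0.513, -0.2969, 0.3314]
tcp_rot: [0.039, 0.999, -0.0, 0.0]
contact_force: [0.2, 0.0, 0.4]
opening: 1.0
finger_force: 0.0
time: 3.67
eef_pos: [0.513, -0.2969, 0.3314]
tcp_rot: [-0.001, 1.0, -0.0, 0.0]
contact_force: [-0.4, -0.4, 0.5]
opening: 1.0
finger_force: 0.0
wrist tube_mouth 0.96 375 206 [ 0.5384 -0.236 ]
wrist tube_seat 0.8 354 173 [ 0.5397 -0.2359]
wrist squeeze_point 0.77 236 137 [ 0.4845 -0.3883]
wrist air_station 0.87 351 168 [ 0.5372 -0.2387]
scene wash_bottle 0.76 318 182 [ 0.7284 -0.2759]
[-6.95805474e-01  4.61074979e-02  1.66813064e+00 -1.49097693e-05
  1.42743182e+00 -2.26585433e+00]
```

View pics/w1.png

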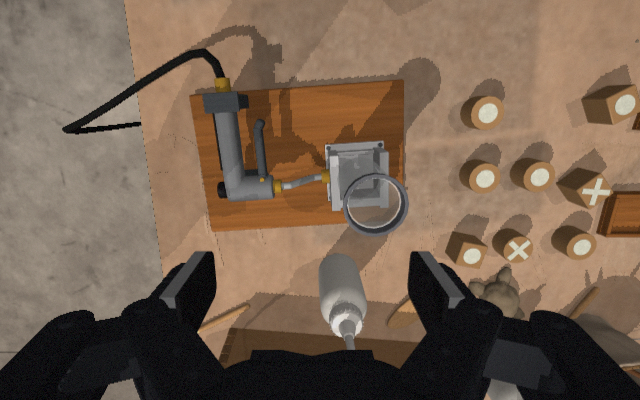

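The picture shows the board (corners (192,95), (404,80), (403,224), (211,230)), the gun grip along (228,110)-(236,190), the trigger at (260,122)-(263,178), and the tube mouth at (376,204). The bottle stands clear at (340,290).

```bash
python3 - <<'E'
from h import *
C=cam('wrist')
loc=np.array([[-.12,-.22],[-.12,.07],[.08,.07],[.08,-.22]])
W=np.array([toz(C,u,v,.014)[:2] for u,v in [(192,95),(404,80),(403,224),(211,230)]]);print(W)
a=loc-loc.mean(0);b=W-W.mean(0);H=a.T@b;th=np.arctan2(H[0,1]-H[1,0],H[0,0]+H[1,1]);print(np.degrees(th))
Q=np.array([[np.cos(th),-np.sin(th)],[np.sin(th),np.cos(th)]])
o=W.mean(0)-Q@loc.mean(0);print('tube',o,'resid',W-(o+loc@Q.T))
o=np.array([.5386,-.236])
print('sq',o+Q@[-.06,-.151]); print('mid-trigger px->',toz(C,260,122,.08)[:2],toz(C,263,178,.08)[:2],'grip',toz(C,217,108,.087)[:2],toz(C,223,190,.087)[:2],toz(C,240,108,.087)[:2])
for z,P in [(.087,(-.1,-.158)),(.087,(-.01,-.158)),(.08,(-.06,-.151))]: print(proj(C,[*(o+Q@P),z]))
E
```

```text
[[ 0.43433248 -0.45756521]
 [ 0.41548755 -0.17439241]
 [ 0.61960346 -0.15974924]
 [ 0.62925243 -0.44904884]]
3.0027987346900966
tube [ 0.54071266 -0.23424421] resid [[ 0.00193041  0.0026631 ]
 [-0.00172294 -0.00376593]
 [ 0.00266757  0.0004003 ]
 [-0.00287504  0.00070253]]
sq [ 0.48659248 -0.38993576]
mid-trigger px-> [ 0.46565914 -0.35757427] [ 0.53321749 -0.35691127] grip [ 0.44957073 -0.40490467] [ 0.54664658 -0.40551781] [ 0.44958441 -0.37862996]
(np.float64(221.97527988462318), np.float64(105.67487959978895))
(np.float64(231.58998126301861), np.float64(182.2659943507578))
(np.float64(233.7019218119939), np.float64(139.94750762317057))
```

```bash
python3 -m handwheel '[[[0.0854,0.014,-0.031,0,-3],[0.0854,0.0135,-0.031,0,0],[0.0854,0,-0.0305,0,0],[0.0854,0,0,0.03,0],[0.0854,0,0,0.03,0],[0.0854,0,0,0.03,0],[0.0854,0,0,0.03,0],[0.0854,0,0,0.03,0],[0.0854,0,0,0.02,0],[0.0854,0,0,0,0]]]'
python3 - <<'E'
from h import *
im,C=snap('wrist','w2.png')
pts('wrist',C,[('squeeze_point',.072)])
E
```

```text
time: 4.85
eef_pos: [0.4862, -0.3875, 0.1549]
tcp_rot: [-0.026, 1.0, 0.004, -0.004]
contact_force: [-0.4, 0.3, -0.5]
opening: 1.004
finger_force: 0.0
wrist squeeze_point 0.72 304 206 [ 0.4874 -0.3919]
```

View pics/w2.png

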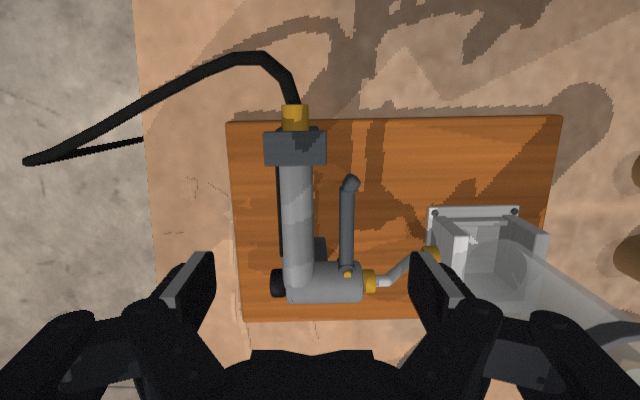

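The grip spans columns ~280-313 at row 220, the trigger's front is at ~354, and the fingers straddle both.

```bash
python3 - <<'E'
from h import *
C=cam('wrist')
for u in (280,313,340,354): print(u,toz(C,u,210,.072))
print(toz(C,348,183,.076),toz(C,347,272,.076))
E
```

```text
280 [ 0.49643905 -0.4128339   0.072     ]
313 [ 0.49515237 -0.38822107  0.072     ]
340 [ 0.49409962 -0.368083    0.072     ]
354 [ 0.49355374 -0.35764094  0.072     ]
[ 0.47210881 -0.36436012  0.076     ] [ 0.54321776 -0.35918578  0.076     ]
```

```bash
python3 -m handwheel '[[[0.0854,0,-0.005,0,0],[0.0854,0,0,0.03,0],[0.0854,0,0,0.03,0],[0.0854,0,0,0.03,0],[0.0854,0,0,0.014,0],[0.0854,0,0,0,0]]]'
python3 -m handwheel '[[[0.02,0,0,0,0],[0.02,0,0,0,0],[0.02,0,0,0,0],[0.02,0,0,0,0],[0.02,0,0,0,0],[0.02,0,0,0,0],[0.02,0,0,0,0],[0.02,0,0,0,0]]]' 60
python3 -c "
from h import *
im,C=snap('wrist','w3.png')"
python3 -m handwheel '[[[0.02,0,0,0,0],[0.02,0,0,0,0],[0.02,0,0,0,0],[0.02,0,0,0,0],[0.02,0,0,0,0],[0.02,0,0,0,0],[0.02,0,0,0,0],[0.02,0,0,0,0],[0.02,0,0,0,0],[0.02,0,0,0,0],[0.02,0,0,0,0],[0.02,0,0,0,0]]]'
```

```text
time: 5.45
eef_pos: [0.4879, -0.3941, 0.055]
tcp_rot: [-0.026, 1.0, 0.002, -0.002]
contact_force: [0.3, -0.5, -0.9]
opening: 0.996
finger_force: 0.0
time: 6.12
eef_pos: [0.4892, -0.3896, 0.0615]
tcp_rot: [-0.028, 1.0, 0.007, -0.002]
contact_force: [-4.5, 17.6, 14.8]
opening: 0.451
finger_force: 57.4
time: 7.17
eef_pos: [0.4891, -0.3895, 0.0614]
tcp_rot: [-0.028, 1.0, 0.007, -0.002]
contact_force: [-5.8, 17.1, 15.4]
opening: 0.448
finger_force: 57.4
```

View pics/w3.png

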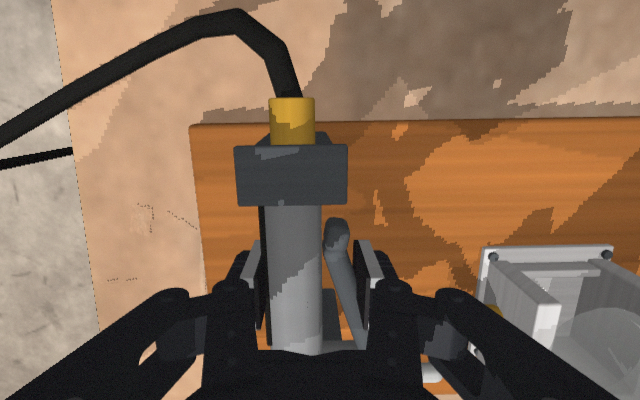

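```bash
python3 -m handwheel '[[[0.0854,0,0,0,0],[0.0854,0,0,0,0],[0.0854,0,0,0,0],[0.0854,0,0,0,0],[0.0854,0,0,0,0],[0.0854,0,0,-0.03,0],[0.0854,0,0,-0.035,0],[0.0854,0,0,-0.035,0],[0.0854,0,0,-0.035,0],[0.0854,0,0,-0.035,0],[0.0854,0,0,-0.025,0],[0.0854,0,0,0,7.1]]]'
python3 -m handwheel '[[[0.0854,0,0,0,7.1],[0.0854,0,0,0,7.1],[0.0854,0,0,0,7.1],[0.0854,0,0,0,7.1],[0.0854,0,0,0,7.1],[0.0854,0,0,0,7.1],[0.0854,0,0,0,7.1],[0.0854,0,0,0,7.1],[0.0854,0,0,0,7.1],[0.0854,0,0,0,7.1],[0.0854,0,0,0,7.1],[0.0854,0,0,0,7.1]]]'
python3 -m handwheel '[[[0.065,0.035,0.006,0,0.7],[0.065,0.035,0.006,0,0],[0.065,0.035,0.006,0,0],[0.065,0.035,0.006,0,0],[0.065,0.035,0.006,0,0],[0.065,0.035,0.006,0,0],[0.065,0.035,0.006,0,0],[0.065,0.035,0.006,0,0],[0.065,0.03,0.006,0,0],[0.065,0,0,0.03,0],[0.065,0,0,0.03,0],[0.065,0,0,0,0]]]'
python3 - <<'E'
from h import *
im,C=snap('wrist','w4.png')
for t in tags(im,C): print(*t)
E
```

```text
time: 8.17
eef_pos: [0.4918, -0.3987, 0.264]
tcp_rot: [0.037, 0.999, -0.007, 0.006]
contact_force: [1.6, -0.2, 0.6]
opening: 0.999
finger_force: 0.0
time: 9.17
eef_pos: [0.4895, -0.3963, 0.255]
tcp_rot: [0.705, 0.709, -0.0, 0.002]
contact_force: [-0.6, 0.4, -0.7]
opening: 0.998
finger_force: 0.0
time: 10.17
eef_pos: [0.5402, -0.0837, 0.1883]
tcp_rot: [0.707, 0.707, -0.002, -0.003]
contact_force: [-1.5, 0.7, -2.1]
opening: 0.759
finger_force: 0.0
[315.  65.] 727 0.81 [0.5416 0.0168]
[444.6  76.2] 752 0.46 [0.652 0.008]
[317.3 153.2] 585 0.8 [ 0.544 -0.058]
[444.9 161.7] 610 0.78 [ 0.6607 -0.0656]
[222.  163.5] 565 0.8 [ 0.4563 -0.0678]
```

View pics/w4.png

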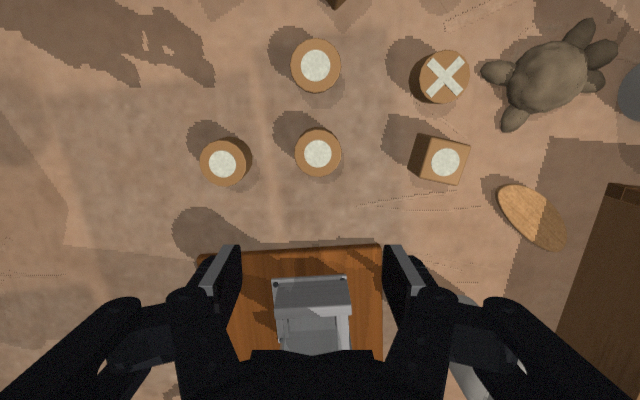

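The picture shows three dot spacers at (315,65), (317,153) and (222,163), a cross spacer at (445,76) and a dot post at (445,162). Nothing has been disturbed.

```bash
python3 -m handwheel '[[[0.065,0.026,0.004,0.02,0],[0.065,0,0,0.03,0],[0.065,0,0,0.03,0],[0.065,0,0,0.03,0],[0.065,0,0,0.03,0],[0.065,0,0,0.025,0],[0.065,0,0,0.01,0],[0.065,0,0,0,0]]]'
python3 -m handwheel '[[[0.03,0,0,0,0],[0.03,0,0,0,0],[0.03,0,0,0,0],[0.03,0,0,0,0],[0.03,0,0,0,0]]]' 50
```

```text
time: 10.88
eef_pos: [0.5464, -0.0596, 0.0169]
tcp_rot: [0.707, 0.707, -0.0, -0.001]
contact_force: [0.8, 0.5, -0.5]
opening: 0.761
finger_force: 0.0
time: 11.3
eef_pos: [0.5492, -0.06, 0.0206]
tcp_rot: [0.707, 0.707, 0.001, 0.003]
contact_force: [-0.7, -0.6, 7.1]
opening: 0.487
finger_force: 51.3
```

```bash
python3 -m handwheel '[[[0.03,0,0,-0.02,0],[0.03,0,0,-0.035,0],[0.03,0,0,-0.035,0],[0.03,0,0,-0.035,0],[0.03,0,0,-0.035,0],[0.03,0,0,-0.035,0],[0.03,0,0,-0.035,0],[0.03,-0.03,0,0,0],[0.03,-0.03,0,0,0],[0.03,-0.03,0,0,0],[0.03,0,0,0,0]]]'
python3 - <<'E'
from h import *
im,C=snap('wrist','w5.png')
pts('wrist',C,[('tube_mouth',.176)])
E
```

```text
time: 12.22
eef_pos: [0.5466, -0.1533, 0.2486]
tcp_rot: [0.708, 0.706, -0.0, 0.002]
contact_force: [-1.1, -0.7, -0.8]
opening: 0.49
finger_force: 51.2
wrist tube_mouth 0.9 301 309 [ 0.5381 -0.2348]
```

View pics/w5.png

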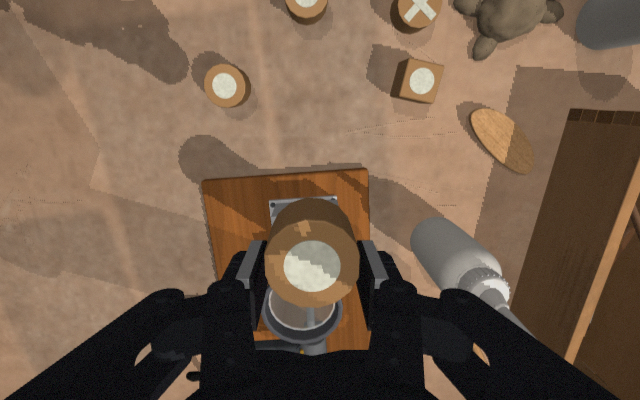

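The spacer is held upright between the pads, its dot centred at (312,266), with the tube mouth at (301,309).

```bash
cat >> h.py <<'E'
def held(top,u=None,v=None,st=None):
    """tool-axis offset (world x,y) of held prop's tag centre from TCP; top = tag height above TCP"""
    st=get_state(); C=cam('wrist',st); p=toz(C,u,v,st['eef_pos'][2]+top); return p[:2]-st['eef_pos'][:2]
E
python3 - <<'E'
from h import *
print(held(.0134,312,266))
C=cam('wrist'); p=toz(C,312,266,get_state()['eef_pos'][2]+.0134)
for t in np.linspace(0,6.28,5)[:4]: print(proj(C,p+.022*np.array([np.cos(t),np.sin(t),0])))
E
```

```text
[-0.00010366  0.00210687]
(np.float64(362.0621763245306), np.float64(265.9104946835624))
(np.float64(311.9567914487321), np.float64(218.98212367593737))
(np.float64(261.9426714062702), np.float64(266.0178616883182))
(np.float64(311.96320528224874), np.float64(309.1095433644933))
```

```bash
python3 -m handwheel '[[[0.03,-0.03,-0.0085,0,0],[0.03,-0.03,0,0,0],[0.03,-0.024,0,0,0],[0.03,0,0,0,0],[0.03,0,0,0.02,0],[0.03,0,0,0.02,0],[0.03,0,0,0.01,0],[0.03,0,0,0.01,0],[0.03,0,0,0,0],[0.03,0,0,0,0]]]'
python3 -c "
from h import *
for c in ('side','scene'): im,C=snap(c); cv2.imwrite('pics/a%s.png'%c,cv2.resize(im[120:240,300:440],None,fx=3,fy=3))
a=cv2.imread('pics/aside.png');b=cv2.imread('pics/ascene.png');cv2.imwrite('pics/c1.png',cv2.hconcat([a,b])[:, :840][:, ::1] if 0 else cv2.resize(cv2.hconcat([a,b]),(800,343)))"
```

```text
time: 13.15
eef_pos: [0.5381, -0.2323, 0.1874]
tcp_rot: [0.707, 0.707, 0.0, -0.0]
contact_force: [-0.3, -0.5, -1.3]
opening: 0.49
finger_force: 51.3
```

View pics/c1.png

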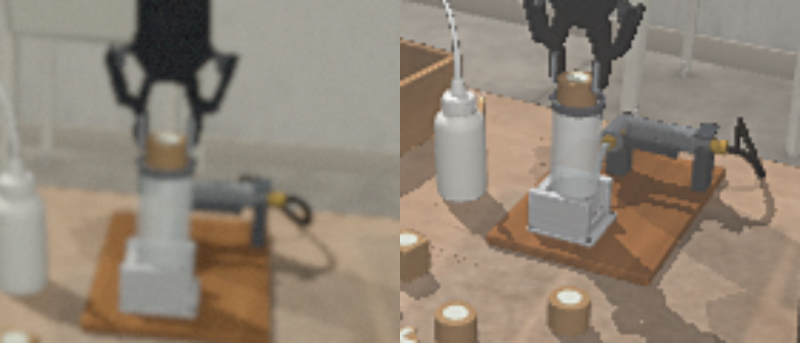

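Both views show the spacer upright with its lower end in the collar.

```bash
python3 -m handwheel '[[[0.03,-0.005,0,0,0],[0.03,0,0,0,0],[0.03,0,0,0,0],[0.065,0,0,0,0],[0.065,0,0,0,0],[0.065,0,0,0,0],[0.065,0,0,0,0],[0.065,0,0,0,0],[0.065,0,0,-0.03,0],[0.065,0,0,-0.03,0],[0.065,0.03,0,0,0],[0.065,0.03,0,0,0]]]'
python3 -m handwheel '[[[0.065,0.035,-0.0275,0,0],[0.065,0.035,-0.0275,0,0],[0.065,0.03,-0.0275,0,0],[0.065,0,0,0.03,0],[0.065,0,0,0.03,0],[0.065,0,0,0,0],[0.065,0,0,0,0]]]'
python3 - <<'E'
from h import *
im,C=snap('wrist','w6.png')
print(get_state()['eef_pos'])
for t in tags(im,C): print(*t)
pts('wrist',C,[('spacer_1',0)])
for c in ('side','scene'): im,C=snap(c); cv2.imwrite('pics/a%s.png'%c,cv2.resize(im[120:240,300:440],None,fx=3,fy=3))
a=cv2.imread('pics/aside.png');b=cv2.imread('pics/ascene.png');cv2.imwrite('pics/c2.png',cv2.resize(cv2.hconcat([a,b]),(800,343)))
E
```

```text
time: 14.25
eef_pos: [0.5393, -0.1792, 0.2505]
tcp_rot: [0.708, 0.706, 0.001, 0.003]
contact_force: [-0.0, -0.1, -1.5]
opening: 0.759
finger_force: 0.0
time: 14.83
eef_pos: [0.458, -0.0819, 0.1862]
tcp_rot: [0.707, 0.707, -0.001, -0.002]
contact_force: [0.5, -0.1, -0.0]
opening: 0.762
finger_force: 0.0
[ 0.45933245 -0.08267494  0.1879325 ]
[412.7  67. ] 739 0.79 [0.542  0.0167]
[542.4  78.4] 758 0.43 [0.6526 0.0078]
[538.5 164. ] 613 0.81 [ 0.6636 -0.0657]
[311.1 166.1] 577 0.79 [ 0.4567 -0.0679]
[624.5 380.1] 141 0.46 [ 0.8077 -0.3108]
wrist spacer_1 0.87 400 71 [0.5401 0.0164]
wrist spacer_1 0.68 515 79 [0.6496 0.009 ]
wrist spacer_1 0.67 310 161 [ 0.4554 -0.0696]
```

View pics/c2.png

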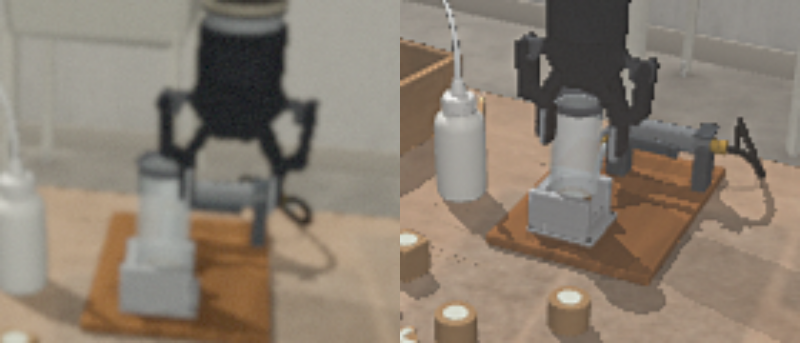

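The tube mouth is empty and the collar is clear, so the spacer has dropped to the foot. Next is spacer B at (0.4567, -0.068).

```bash
python3 -m handwheel '[[[0.065,0.0145,-0.0026,0.02,0],[0.065,0,0,0.03,0],[0.065,0,0,0.03,0],[0.065,0,0,0.03,0],[0.065,0,0,0.03,0],[0.065,0,0,0.025,0],[0.065,0,0,0.01,0],[0.065,0,0,0,0],[0.065,0,0,0,0]]]'
python3 -m handwheel '[[[0.03,0,0,0,0],[0.03,0,0,0,0],[0.03,0,0,0,0],[0.03,0,0,0,0],[0.03,0,0,0,0]]]' 50
python3 -m handwheel '[[[0.03,0,0,-0.02,0],[0.03,0,0,-0.035,0],[0.03,0,0,-0.035,0],[0.03,0,0,-0.035,0],[0.03,0,0,-0.035,0],[0.03,0,0,-0.035,0],[0.03,0,0,-0.035,0],[0.03,-0.03,0.027,0,0],[0.03,-0.03,0.027,0,0],[0.03,-0.03,0.027,0,0],[0.03,0,0,0,0],[0.03,0,0,0,0]]]'
python3 - <<'E'
from h import *
im,C=snap('wrist','w7.png')
s=get_state();print(s['eef_pos'])
for t in tags(im,C,s['eef_pos'][2]+.0134,200): print(*t)
E
```

```text
time: 15.78
eef_pos: [0.4575, -0.0685, 0.0133]
tcp_rot: [0.707, 0.707, 0.0, 0.0]
contact_force: [0.6, -0.2, 0.8]
opening: 0.758
finger_force: 0.0
time: 16.2
eef_pos: [0.4585, -0.0688, 0.0149]
tcp_rot: [0.707, 0.707, 0.001, 0.002]
contact_force: [-1.1, -0.6, 6.6]
opening: 0.493
finger_force: 51.0
time: 17.2
eef_pos: [0.5378, -0.1591, 0.2418]
tcp_rot: [0.708, 0.706, -0.0, -0.001]
contact_force: [-0.7, 1.0, -1.6]
opening: 0.493
finger_force: 53.4
[ 0.53711702 -0.15802874  0.2419526 ]
[432.4   5.3] 245 0.49 [ 0.58   -0.0552]
[433.8  75.1] 537 0.76 [ 0.5829 -0.0782]
[504.8 261.9] 208 0.44 [ 0.6219 -0.155 ]
[307.1 283.5] 1351 0.66 [ 0.5355 -0.1656]
[514.2 285.8] 300 0.45 [ 0.628  -0.1668]
```

```bash
python3 -m handwheel '[[[0.03,-0.03,0.0015,0,0],[0.03,-0.03,0,0,0],[0.03,-0.0185,0,0,0],[0.03,0,0,0,0],[0.03,0,0,0.02,0],[0.03,0,0,0.02,0],[0.03,0,0,0.01,0],[0.03,0,0,0.009,0],[0.03,0,0,0,0],[0.03,0,0,0,0],[0.03,0,0,0,0]]]'
```

```text
time: 18.17
eef_pos: [0.5396, -0.2364, 0.1847]
tcp_rot: [0.707, 0.707, 0.0, 0.001]
contact_force: [0.6, 0.3, -1.4]
opening: 0.494
finger_force: 53.4
```

```bash
python3 -m handwheel '[[[0.03,0,-0.001,0.001,0],[0.03,0,0,0,0],[0.065,0,0,0,0],[0.065,0,0,0,0],[0.065,0,0,0,0],[0.065,0,0,0,0],[0.065,0,0,0,0],[0.065,0,0,-0.03,0],[0.065,0,0,-0.03,0],[0.065,0.035,0,0,0],[0.065,0.035,0,0,0],[0.065,0.035,0,0,0]]]'
python3 -m handwheel '[[[0.065,0.035,0.001,0,0],[0.065,0.035,0.001,0,0],[0.065,0.035,0,0,0],[0.065,0.018,0,0,0],[0.065,0,0,0.03,0],[0.065,0,0,0.025,0],[0.065,0,0,0,0],[0.065,0,0,0,0]]]'
python3 - <<'E'
from h import *
im,C=snap('wrist','w8.png')
print(get_state()['eef_pos'])
for t in tags(im,C): print(*t)
pts('wrist',C,[('cross_rack_nest0',.006),('dot_rack_nest0',.006)])
E
```

```text
time: 19.17
eef_pos: [0.5382, -0.131, 0.2434]
tcp_rot: [0.708, 0.706, 0.0, 0.001]
contact_force: [0.8, 0.1, 0.8]
opening: 0.762
finger_force: 0.0
time: 19.83
eef_pos: [0.5389, -0.0082, 0.186]
tcp_rot: [0.707, 0.707, -0.001, -0.002]
contact_force: [0.3, -0.2, 1.1]
opening: 0.762
finger_force: 0.0
[ 0.54018594 -0.00865748  0.18785379]
[339.2  63.7] 824 0.35 [0.5611 0.0929]
[443.2  54.9] 761 0.77 [0.6474 0.0998]
[315.9 154.4] 592 0.78 [0.5419 0.0166]
[437.1 164.5] 621 0.49 [0.6523 0.0074]
[437.7 240.7] 501 0.77 [ 0.6611 -0.068 ]
```

```bash
python3 -m handwheel '[[[0.065,0.025,0.0018,0.02,0],[0.065,0,0,0.03,0],[0.065,0,0,0.03,0],[0.065,0,0,0.03,0],[0.065,0,0,0.03,0],[0.065,0,0,0.025,0],[0.065,0,0,0.01,0],[0.065,0,0,0,0],[0.065,0,0,0,0]]]'
python3 -m handwheel '[[[0.03,0,0,0,0],[0.03,0,0,0,0],[0.03,0,0,0,0],[0.03,0,0,0,0],[0.03,0,0,0,0]]]' 50
python3 -m handwheel '[[[0.03,0,0,-0.02,0],[0.03,0,0,-0.035,0],[0.03,0,0,-0.035,0],[0.03,0,0,-0.035,0],[0.03,0,0,-0.035,0],[0.03,0,0,-0.035,0],[0.03,0,0,-0.035,0],[0.03,-0.035,0,0,0],[0.03,-0.035,0,0,0],[0.03,-0.035,0,0,0],[0.03,-0.035,0,0,0],[0.03,-0.035,0,0,0]]]'
python3 -m handwheel '[[[0.03,-0.035,0,0,0],[0.03,-0.03,-0.002,0,0],[0.03,-0.0125,0,0,0],[0.03,0,0,0,0],[0.03,0,0,0,0]]]'
python3 -c "
from h import *
s=get_state(); im,C=snap('wrist','w9.png');print(s['eef_pos'])
for t in tags(im,C,s['eef_pos'][2]+.018,200): print(*t)"
```

```text
time: 20.73
eef_pos: [0.543, 0.0161, 0.0136]
tcp_rot: [0.707, 0.707, 0.001, 0.001]
contact_force: [0.0, -0.8, 0.9]
opening: 0.759
finger_force: 0.0
time: 21.15
eef_pos: [0.544, 0.0161, 0.0153]
tcp_rot: [0.707, 0.707, 0.001, 0.002]
contact_force: [0.3, -0.0, 5.8]
opening: 0.49
finger_force: 50.8
time: 22.15
eef_pos: [0.5415, -0.1599, 0.2434]
tcp_rot: [0.707, 0.707, 0.0, 0.001]
contact_force: [0.7, -0.6, -1.2]
opening: 0.493
finger_force: 51.3
time: 22.57
eef_pos: [0.5396, -0.2359, 0.2426]
tcp_rot: [0.708, 0.707, 0.0, -0.0]
contact_force: [0.1, 0.8, -1.3]
opening: 0.493
finger_force: 51.2
[ 0.53963601 -0.23593778  0.24259136]
[336.1 149.2] 697 0.36 [ 0.5487 -0.1818]
[506.3 181.8] 292 0.32 [ 0.6157 -0.1947]
[514.4 212.1] 939 0.4 [ 0.6211 -0.2073]
[307.6 283.3] 1459 0.67 [ 0.5376 -0.2396]
```

```bash
python3 -m handwheel '[[[0.03,0,-0.001,0.02,0],[0.03,0,0,0.02,0],[0.03,0,0,0.01,0],[0.03,0,0,0.009,0],[0.03,0,0,0,0],[0.03,0,0,0,0]]]'
```

```text
time: 23.12
eef_pos: [0.5389, -0.2353, 0.1834]
tcp_rot: [0.707, 0.707, -0.0, -0.0]
contact_force: [-0.1, 0.6, 0.2]
opening: 0.493
finger_force: 51.2
```

```bash
python3 -m handwheel '[[[0.065,0,0,0,0],[0.065,0,0,0,0],[0.065,0,0,0,0],[0.065,0,0,0,0],[0.065,0,0,0,0],[0.065,0,0,-0.03,0],[0.065,0,0,-0.03,0],[0.065,0.035,0,0,0],[0.065,0.035,0,0,0],[0.065,0.035,0,0,0],[0.065,0.035,0.01,0,0],[0.065,0.035,0.018,0,0]]]'
python3 -m handwheel '[[[0.065,0.033,0.02,0,0],[0.065,0.033,0.02,0,0],[0.065,0.033,0.02,0,0],[0.065,0.033,0.02,0,0],[0.065,0,0,0.03,0],[0.065,0,0,0.025,0],[0.065,0,0,0,0],[0.065,0,0,0,0]]]'
python3 - <<'E'
from h import *
im,C=snap('wrist','w10.png')
print(get_state()['eef_pos'])
for t in tags(im,C): print(*t)
pts('wrist',C,[('cross_rack_nest0',.006),('dot_rack_nest0',.006)])
E
```

```text
time: 24.12
eef_pos: [0.566, -0.0596, 0.2439]
tcp_rot: [0.708, 0.707, 0.0, 0.0]
contact_force: [1.0, -0.0, 0.3]
opening: 0.765
finger_force: 0.0
time: 24.78
eef_pos: [0.6456, 0.0711, 0.1864]
tcp_rot: [0.707, 0.707, -0.002, -0.002]
contact_force: [0.3, -0.6, 0.9]
opening: 0.762
finger_force: 0.0
[0.64683466 0.07075076 0.18871591]
[ 85.3 150.3] 630 0.78 [0.4396 0.0992]
[314.4 150.2] 597 0.79 [0.6471 0.0995]
[216.4 160. ] 652 0.35 [0.5577 0.0905]
[319.3 243.7] 499 0.49 [0.6521 0.0076]
[620.  282.3] 149 0.42 [ 0.9573 -0.0342]
[324.4 312.3] 385 0.8 [ 0.658  -0.0709]
[629.1 311.8] 306 0.65 [ 0.976  -0.0689]
[612.6 336.8] 532 0.48 [ 0.967  -0.1002]
wrist cross_rack_nest0 0.77 95 39 [0.4489 0.1956]
wrist dot_rack_nest0 0.97 268 57 [0.6043 0.1803]
```

View pics/w10.png

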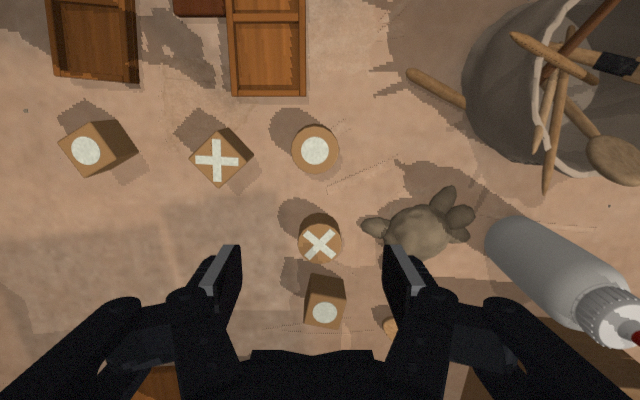

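The picture shows D (dot spacer) at (314,150), cross post Px at (217,160) turned about 45°, dot post P2 at (85,150), the cross spacer at (319,243) and dot post P1 at (324,312).

```bash
python3 -m handwheel '[[[0.060,0.0285,0,0.02,0],[0.060,0,0,0.03,0],[0.060,0,0,0.03,0],[0.060,0,0,0.03,0],[0.060,0,0,0.03,0],[0.060,0,0,0.025,0],[0.060,0,0,0.01,0],[0.060,0,0,0,0],[0.060,0,0,0,0]]]'
python3 -m handwheel '[[[0.03,0,0,0,0],[0.03,0,0,0,0],[0.03,0,0,0,0],[0.03,0,0,0,0],[0.03,0,0,0,0]]]' 50
python3 -m handwheel '[[[0.03,0,0,-0.02,0],[0.03,0,0,-0.035,0],[0.03,0,0,-0.035,0],[0.03,0,0,-0.035,0],[0.03,0,0,-0.035,0],[0.03,0,0,-0.035,0],[0.03,0,0,-0.035,0],[0.03,-0.034,-0.018,0,0],[0.03,-0.034,-0.018,0,0],[0.03,-0.034,-0.018,0,0],[0.03,-0.034,-0.018,0,0],[0.03,-0.034,-0.018,0,0]]]'
python3 -m handwheel '[[[0.03,-0.034,-0.018,0,0],[0.03,-0.034,0,0,0],[0.03,-0.034,0,0,0],[0.03,-0.034,0,0,0],[0.03,-0.03,0,0,0],[0.03,0,0,0,0],[0.03,0,0,0,0]]]'
python3 -c "
from h import *
s=get_state(); im,C=snap('wrist','w11.png');print(s['eef_pos'])
for t in tags(im,C,s['eef_pos'][2]+.018,200): print(*t)"
```

```text
time: 25.68
eef_pos: [0.6481, 0.0992, 0.015]
tcp_rot: [0.707, 0.707, 0.001, 0.001]
contact_force: [0.7, -0.3, -0.0]
opening: 0.705
finger_force: 0.0
time: 26.1
eef_pos: [0.6494, 0.0995, 0.017]
tcp_rot: [0.707, 0.707, 0.002, 0.002]
contact_force: [-0.3, -0.1, 6.7]
opening: 0.489
finger_force: 51.3
time: 27.1
eef_pos: [0.5556, -0.0715, 0.244]
tcp_rot: [0.707, 0.707, 0.0, 0.001]
contact_force: [0.7, -0.1, -0.8]
opening: 0.489
finger_force: 51.1
time: 27.68
eef_pos: [0.5384, -0.2378, 0.2436]
tcp_rot: [0.708, 0.706, 0.0, 0.0]
contact_force: [-0.0, 0.6, -0.6]
opening: 0.49
finger_force: 51.1
[ 0.53838173 -0.23779138  0.24358801]
[337.1 146.4] 682 0.38 [ 0.548  -0.1826]
[507.9 178.4] 292 0.33 [ 0.6149 -0.1953]
[515.8 208.8] 927 0.39 [ 0.6202 -0.2078]
[307.4 281.1] 1464 0.68 [ 0.5363 -0.2404]
```

```bash
python3 -m handwheel '[[[0.03,0.0015,0,0.02,0],[0.03,0,0,0.02,0],[0.03,0,0,0.01,0],[0.03,0,0,0.0095,0],[0.03,0,0,0,0],[0.03,0,0,0,0],[0.065,0,0,0,0],[0.065,0,0,0,0],[0.065,0,0,0,0],[0.065,0,0,0,0],[0.065,0,0,0,0],[0.065,0,0,0,0]]]'
python3 -m handwheel '[[[0.065,0,0,-0.03,0],[0.065,0,0,-0.03,0],[0.065,0.035,0,0,0],[0.065,0.035,0,0,0],[0.065,0.035,0.038,0,0],[0.065,0.035,0.038,0,0],[0.065,0,0.038,0,0],[0.065,0,0,0.03,0],[0.065,0,0,0.025,0],[0.065,0,0,0,0],[0.065,0,0,0,0]]]'
python3 - <<'E'
from h import *
im,C=snap('wrist','w12.png')
print(get_state()['eef_pos'])
for t in tags(im,C,.042): print(*t)
for c in ('side','scene'): im,C=snap(c); cv2.imwrite('pics/a%s.png'%c,cv2.resize(im[120:240,300:440],None,fx=3,fy=3))
a=cv2.imread('pics/aside.png');b=cv2.imread('pics/ascene.png');w=cv2.imread('pics/w12.png')
cv2.imwrite('pics/c3.png',cv2.vconcat([cv2.resize(cv2.hconcat([a,b]),(640,274)),w[:320]]))
E
```

```text
time: 28.73
eef_pos: [0.5389, -0.2351, 0.1841]
tcp_rot: [0.707, 0.707, 0.0, 0.0]
contact_force: [0.1, 0.0, -0.6]
opening: 0.763
finger_force: 0.0
time: 29.65
eef_pos: [0.6368, -0.1081, 0.1867]
tcp_rot: [0.707, 0.707, -0.001, -0.002]
contact_force: [-0.0, 0.6, 0.4]
opening: 0.761
finger_force: 0.0
[ 0.6379666  -0.10864232  0.18905907]
[331.5  44.8] 819 0.49 [0.6518 0.0066]
[336.8 133.8] 657 0.78 [ 0.6576 -0.0642]
[257.7 288.9] 79 0.3 [ 0.582  -0.2173]
[243.7 315.3] 251 0.39 [ 0.5661 -0.2482]
```

View pics/c3.png

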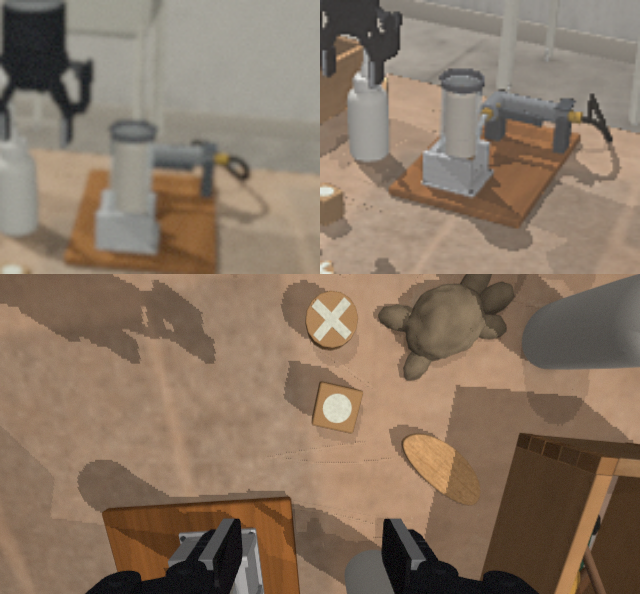

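Buff spacers now fill the tube to near the top, and the wrist view shows dot post P1 at (337,134), turned about -10°.

```bash
python3 -m handwheel '[[[0.065,0.0225,0.01,0.02,0],[0.065,0.022,0.0096,0.03,0],[0.065,0,0,0.03,5.2],[0.065,0,0,0.03,5.2],[0.065,0,0,0.03,0],[0.065,0,0,0.024,0],[0.065,0,0,0.01,0],[0.065,0,0,0,0],[0.065,0,0,0,0]]]'
python3 -m handwheel '[[[0.025,0,0,0,0],[0.025,0,0,0,0],[0.025,0,0,0,0],[0.025,0,0,0,0],[0.025,0,0,0,0],[0.025,0,0,0,0]]]' 50
python3 -m handwheel '[[[0.025,0,0,-0.02,0],[0.025,0,0,-0.035,0],[0.025,0,0,-0.035,0],[0.025,0,0,-0.035,-5.2],[0.025,0,0,-0.035,-5.2],[0.025,0,0,-0.035,0],[0.025,0,0,-0.035,0],[0.025,0.035,-0.01,0,0],[0.025,0.035,-0.01,0,0],[0.025,0.035,-0.01,0,0],[0.025,0.035,-0.01,0,0],[0.025,0.035,-0.01,0,0]]]'
python3 -m handwheel '[[[0.025,0,-0.005,0,0],[0.025,0,0,0,0],[0.025,0,0,0,0]]]'
cat >> h.py <<'E'
def allpts(c,C,n,z):
    o=[]
    for d in viewer.pinpoint(c,n):
        if d['confidence']>.3:
            u,v=d['xy'][0]*640,d['xy'][1]*400; o.append((round(d['confidence'],2),round(u),round(v),*toz(C,u,v,z)[:2].round(4)))
    return o
E
python3 - <<'E'
from h import *
im,C=snap('wrist','w13.png'); s=get_state(); print(s['eef_pos'])
for t in tags(im,C,.012): print(*t)
for n in ('dot_rack_nest0','cross_rack_nest0'): print(n,allpts('wrist',C,n,.006))
E
```

```text
time: 30.55
eef_pos: [0.6588, -0.0645, 0.0166]
tcp_rot: [0.768, 0.64, 0.001, 0.001]
contact_force: [-0.1, 0.3, 0.7]
opening: 0.762
finger_force: 0.0
time: 31.05
eef_pos: [0.6598, -0.0646, 0.0179]
tcp_rot: [0.768, 0.64, 0.001, 0.002]
contact_force: [0.0, 0.4, 6.4]
opening: 0.434
finger_force: 52.3
time: 32.05
eef_pos: [0.6066, 0.1123, 0.2449]
tcp_rot: [0.707, 0.707, 0.0, -0.0]
contact_force: [0.1, 0.2, -1.8]
opening: 0.436
finger_force: 51.6
time: 32.3
eef_pos: [0.6025, 0.1109, 0.2449]
tcp_rot: [0.707, 0.707, -0.0, 0.0]
contact_force: [-0.4, 0.8, -0.8]
opening: 0.439
finger_force: 51.6
[0.60286171 0.11026587 0.24490702]
[258.4  40.4] 579 0.8 [0.5462 0.2424]
[166.9 178.9] 404 0.76 [0.4316 0.0931]
[272.9 186.6] 422 0.35 [0.5562 0.0839]
[306.6 293.2] 1248 0.66 [ 0.5958 -0.0607]
[595.4 285.1] 121 0.42 [ 0.9716 -0.0483]
[608.4 311.2] 378 0.51 [ 0.9986 -0.0878]
[589.3 327.3] 317 0.48 [ 0.9793 -0.1133]
dot_rack_nest0 [(0.7, 314, 103, np.float64(0.6049), np.float64(0.1791)), (0.57, 314, 41, np.float64(0.6048), np.float64(0.2423))]
cross_rack_nest0 [(0.86, 172, 23, np.float64(0.4557), np.float64(0.2596)), (0.76, 174, 89, np.float64(0.4492), np.float64(0.1942))]
```

View pics/w13.png

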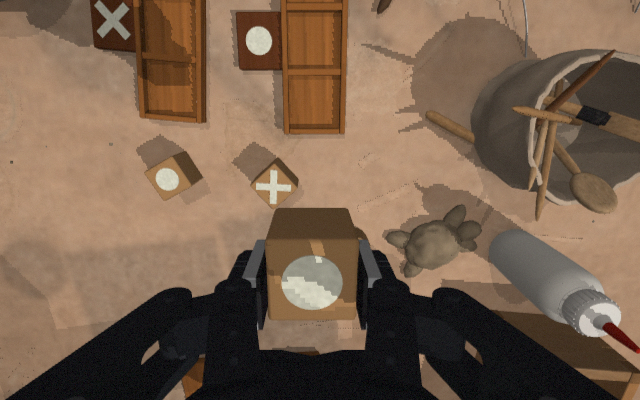

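The dot post is held. The dot rack's tab is at (259,40) with its nest 0 at (314,103), and the cross rack's tab is at (113,18) with its nest 0 at (174,89).

```bash
python3 -m handwheel '[[[0.025,0.035,0.003,0,0],[0.025,0.035,0,0,0],[0.025,0.035,0,0,0],[0.025,0.026,0,0.02,0],[0.025,0,0,0.035,0],[0.025,0,0,0.035,0],[0.025,0,0,0.035,0],[0.025,0,0,0.035,0],[0.025,0,0,0.025,0],[0.025,0,0,0.015,0],[0.025,0,0,0,0],[0.025,0,0,0,0]]]'
python3 -m handwheel '[[[0.025,0,0,0.008,0],[0.025,0,0,0.008,0],[0.025,0,0,0,0],[0.025,0,0,0,0]]]'
```

```text
time: 33.45
eef_pos: [0.6062, 0.2412, 0.0446]
tcp_rot: [0.708, 0.707, -0.0, -0.0]
contact_force: [-0.2, 0.4, -0.4]
opening: 0.433
finger_force: 51.5
time: 33.78
eef_pos: [0.6057, 0.242, 0.0291]
tcp_rot: [0.707, 0.707, 0.0, 0.0]
contact_force: [-0.7, -0.1, -0.4]
opening: 0.436
finger_force: 51.5
```

```bash
python3 -m handwheel '[[[0.025,0,0,0.004,0],[0.025,0,0,0,0],[0.065,0,0,0,0],[0.065,0,0,0,0],[0.065,0,0,0,0],[0.065,0,0,0,0],[0.065,0,0,-0.03,0],[0.065,0,0,-0.035,0],[0.065,0,0,-0.035,0],[0.065,0,0,-0.035,0],[0.065,0,0,-0.03,0]]]'
python3 -m handwheel '[[[0.065,-0.029,-0.027,0,0],[0.065,-0.029,-0.027,0,0],[0.065,-0.029,-0.027,0,0],[0.065,-0.029,-0.027,0,0],[0.065,-0.029,-0.027,0,0],[0.065,-0.029,-0.027,0,0],[0.065,0,0,0,0],[0.065,0,0,0,0]]]'
python3 - <<'E'
from h import *
im,C=snap('wrist','w14.png'); s=get_state(); print(s['eef_pos'])
for t in tags(im,C,.042): print(*t)
for n in ('cross_rack_nest0',): print(n,allpts('wrist',C,n,.006))
# post top yaw: top face quad by outline edges
for d in viewer.outline_of('wrist','post_1')[:3]:
    m=d['mask'].astype('uint8'); k=cv2.findContours(m,0,2)[0]; k=max(k,key=cv2.contourArea)
    ap=cv2.approxPolyDP(k,.03*cv2.arcLength(k,True),True)[:,0]
    print(round(d['confidence'],2),[(tuple(p),tuple(toz(C,*p,.042)[:2].round(3))) for p in ap.tolist()])
E
```

```text
time: 34.7
eef_pos: [0.6062, 0.2421, 0.193]
tcp_rot: [0.707, 0.707, 0.001, 0.001]
contact_force: [0.5, 0.2, 0.2]
opening: 0.756
finger_force: 0.0
time: 35.37
eef_pos: [0.4428, 0.067, 0.19]
tcp_rot: [0.708, 0.706, 0.0, 0.0]
contact_force: [0.5, 0.2, -0.1]
opening: 0.761
finger_force: 0.0
[0.44392545 0.06766498 0.19053004]
[315.  145.1] 614 0.78 [0.4457 0.1006]
[443.9 154.4] 628 0.34 [0.5607 0.092 ]
[524.2 238. ] 460 0.44 [0.6471 0.0109]
cross_rack_nest0 [(0.86, 319, 39, np.float64(0.4496), np.float64(0.1921))]
0.74 [((432, 122), (np.float64(0.547), np.float64(0.12))), ((403, 148), (np.float64(0.524), np.float64(0.098))), ((438, 182), (np.float64(0.558), np.float64(0.067))), ((471, 155), (np.float64(0.585), np.float64(0.091))), ((449, 125), (np.float64(0.562), np.float64(0.118)))]
0.57 [((321, 115), (np.float64(0.451), np.float64(0.126))), ((288, 136), (np.float64(0.422), np.float64(0.109))), ((305, 172), (np.float64(0.437), np.float64(0.076))), ((342, 153), (np.float64(0.47), np.float64(0.093)))]
```

```bash
python3 -m handwheel '[[[0.065,0.033,0.002,0,0],[0.065,0,0,0.02,-6.75],[0.065,0,0,0.03,-6.75],[0.065,0,0,0.03,-6.75],[0.065,0,0,0.03,-6.75],[0.065,0,0,0.03,0],[0.065,0,0,0.024,0],[0.065,0,0,0.01,0],[0.065,0,0,0,0],[0.065,0,0,0,0]]]'
python3 -m handwheel '[[[0.025,0,0,0,0],[0.025,0,0,0,0],[0.025,0,0,0,0],[0.025,0,0,0,0],[0.025,0,0,0,0],[0.025,0,0,0,0]]]' 50
python3 -m handwheel '[[[0.025,0,0,-0.02,0],[0.025,0,0,-0.035,0],[0.025,0,0,-0.035,6.75],[0.025,0,0,-0.035,6.75],[0.025,0,0,-0.035,6.75],[0.025,0,0,-0.035,6.75],[0.025,0.02,0.032,0,0],[0.025,0.02,0.032,0,0],[0.025,0.02,0.032,0,0],[0.025,0.0185,0.032,0,0],[0.025,0,0.031,0,0],[0.025,0,0,0,0]]]'
python3 - <<'E'
from h import *
im,C=snap('wrist','w15.png'); s=get_state(); print(s['eef_pos'])
for t in tags(im,C,s['eef_pos'][2]+.024): print(*t)
print(allpts('wrist',C,'post_1',.006))
E
```

```text
time: 36.35
eef_pos: [0.4465, 0.1015, 0.016]
tcp_rot: [0.522, 0.853, -0.0, -0.0]
contact_force: [0.3, -0.4, 1.0]
opening: 0.76
finger_force: 0.0
time: 36.85
eef_pos: [0.4477, 0.101, 0.0179]
tcp_rot: [0.523, 0.853, 0.001, 0.002]
contact_force: [0.1, 1.9, 6.5]
opening: 0.435
finger_force: 52.1
time: 37.85
eef_pos: [0.6083, 0.1798, 0.2096]
tcp_rot: [0.707, 0.707, 0.0, 0.001]
contact_force: [-1.0, -0.9, -1.1]
opening: 0.436
finger_force: 51.3
[0.60592918 0.17949284 0.20946791]
[524.2  57.3] 112 0.08 [0.6795 0.2657]
[392.   56.4] 125 0.42 [0.635 0.266]
[96.5 88.9] 670 0.46 [0.5338 0.2555]
[249.6 109.4] 608 0.78 [0.5862 0.2487]
[307.6 110.5] 621 0.79 [0.6066 0.2483]
[307.1 293.6] 1351 0.7 [0.6061 0.1748]
[349.9 326.4] 201 0.37 [0.6245 0.1587]
[602.8 375.6] 173 0.48 [0.7397 0.1324]
[(0.98, 311, 244, np.float64(0.6075), np.float64(0.0927)), (0.71, 271, 245, np.float64(0.5609), np.float64(0.0906)), (0.7, 305, 109, np.float64(0.6011), np.float64(0.2421))]
```

```bash
python3 -m handwheel '[[[0.025,0,0,0.035,0],[0.025,0,0,0.035,0],[0.025,0,0,0.035,0],[0.025,0,0,0.035,0],[0.025,0,0,0.02,0],[0.025,0,0,0.015,0],[0.025,0,0,0.008,0],[0.025,0,0,0.002,0],[0.025,0,0,0,0],[0.025,0,0,0,0]]]'
```

```text
time: 38.78
eef_pos: [0.606, 0.1796, 0.0279]
tcp_rot: [0.707, 0.707, 0.001, 0.001]
contact_force: [1.4, -0.0, -0.8]
opening: 0.435
finger_force: 51.3
```

```bash
python3 -m handwheel '[[[0.025,0,0,0.003,0],[0.025,0,0,0,0],[0.065,0,0,0,0],[0.065,0,0,0,0],[0.065,0,0,0,0],[0.065,0,0,0,0],[0.065,0,0,-0.03,0],[0.065,0,0,-0.035,0],[0.065,0,0,-0.035,0],[0.065,0,0,-0.035,0],[0.065,0,0,-0.03,0]]]'
python3 -m handwheel '[[[0.065,-0.03,-0.0115,0,0],[0.065,-0.03,-0.0115,0,0],[0.065,-0.03,-0.0115,0,0],[0.065,-0.03,-0.0115,0,0],[0.065,0,0,0,0],[0.065,0,0,0,0]]]'
python3 - <<'E'
from h import *
im,C=snap('wrist','w16.png'); s=get_state(); print(s['eef_pos'])
for t in tags(im,C,.042): print(*t)
for d in viewer.outline_of('wrist','post_3')[:3]:
    m=d['mask'].astype('uint8'); k=cv2.findContours(m,0,2)[0]; k=max(k,key=cv2.contourArea)
    ap=cv2.approxPolyDP(k,.03*cv2.arcLength(k,True),True)[:,0]
    print(round(d['confidence'],2),[(tuple(p),tuple(toz(C,*p,.042)[:2].round(3))) for p in ap.tolist()])
E
```

```text
time: 39.7
eef_pos: [0.6051, 0.1796, 0.1907]
tcp_rot: [0.707, 0.707, 0.001, 0.001]
contact_force: [1.5, 0.2, 0.5]
opening: 0.759
finger_force: 0.0
time: 40.2
eef_pos: [0.5584, 0.0583, 0.1881]
tcp_rot: [0.708, 0.706, 0.0, 0.0]
contact_force: [-0.9, -0.1, -0.3]
opening: 0.76
finger_force: 0.0
[0.55876978 0.05922794 0.18810577]
[370.9  33.9] 862 0.79 [0.606  0.1809]
[314.  145.2] 654 0.35 [0.5603 0.0921]
[408.6 230.3] 488 0.49 [0.6501 0.0114]
0.94 [((349, 9), (np.float64(0.588), np.float64(0.199))), ((342, 64), (np.float64(0.583), np.float64(0.159))), ((390, 60), (np.float64(0.623), np.float64(0.161))), ((395, 10), (np.float64(0.624), np.float64(0.198)))]
0.81 [((316, 114), (np.float64(0.562), np.float64(0.119))), ((285, 142), (np.float64(0.535), np.float64(0.095))), ((311, 173), (np.float64(0.558), np.float64(0.067))), ((341, 148), (np.float64(0.584), np.float64(0.09)))]
```

```bash
python3 -m handwheel '[[[0.065,0.033,0.0015,0,0],[0.065,0,0,0.02,-6.8],[0.065,0,0,0.02,-6.8],[0.065,0,0,0.025,-6.8],[0.065,0,0,0.025,-6.8],[0.065,0,0,0.025,-6.8],[0.065,0,0,0.025,-6.8],[0.065,0,0,0.02,0],[0.065,0,0,0.012,0],[0.065,0,0,0,0],[0.065,0,0,0,0]]]'
python3 -m handwheel '[[[0.025,0,0,0,0],[0.025,0,0,0,0],[0.025,0,0,0,0],[0.025,0,0,0,0],[0.025,0,0,0,0],[0.025,0,0,0,0]]]' 50
python3 -m handwheel '[[[0.025,0,0,-0.02,0],[0.025,0,0,-0.035,0],[0.025,0,0,-0.035,6.8],[0.025,0,0,-0.035,6.8],[0.025,0,0,-0.035,6.8],[0.025,0,0,-0.035,6.8],[0.025,0,0,0,6.8],[0.025,0,0,0,6.8],[0.025,0.033,-0.021,0,0],[0.025,0.033,-0.021,0,0],[0.025,0.033,-0.021,0,0],[0.025,0,-0.021,0,0]]]'
python3 -m handwheel '[[[0.025,0,-0.02,0,0],[0.025,0,0,0,0],[0.025,0,0,0,0]]]'
python3 - <<'E'
from h import *
im,C=snap('wrist','w17.png'); s=get_state(); print(s['eef_pos'])
print(allpts('wrist',C,'cross_rack_nest0',.006))
for t in tags(im,C,s['eef_pos'][2]+.024,300): print(*t)
E
```

```text
time: 41.22
eef_pos: [0.5603, 0.0932, 0.0156]
tcp_rot: [0.416, 0.909, -0.0, -0.0]
contact_force: [1.2, -0.7, -0.1]
opening: 0.763
finger_force: 0.0
time: 41.72
eef_pos: [0.5619, 0.0925, 0.0179]
tcp_rot: [0.416, 0.909, 0.001, 0.002]
contact_force: [0.1, -0.4, 6.1]
opening: 0.435
finger_force: 52.4
time: 42.72
eef_pos: [0.4742, 0.1951, 0.2103]
tcp_rot: [0.706, 0.708, 0.0, -0.001]
contact_force: [0.3, -1.2, -1.1]
opening: 0.434
finger_force: 51.5
time: 42.97
eef_pos: [0.4551, 0.1916, 0.2103]
tcp_rot: [0.707, 0.707, -0.0, -0.0]
contact_force: [1.4, 0.5, -1.8]
opening: 0.435
finger_force: 51.5
[0.45609291 0.1913959  0.21071153]
[(0.8, 305, 166, np.float64(0.447), np.float64(0.1955)), (0.8, 317, 40, np.float64(0.4596), np.float64(0.3193)), (0.71, 308, 107, np.float64(0.4513), np.float64(0.256))]
[253.8 101.6] 627 0.47 [0.4347 0.2632]
[402.  121.6] 578 0.76 [0.4867 0.2564]
[476.8 124.1] 603 0.77 [0.5132 0.2556]
[467.3 190.7] 505 0.78 [0.5132 0.2312]
[311.2 299.1] 1320 0.45 [0.4547 0.1844]
```

```bash
python3 -m handwheel '[[[0.025,0.033,-0.003,0,0],[0.025,0.0325,0,0.015,0],[0.025,0,0,0.035,0],[0.025,0,0,0.035,0],[0.025,0,0,0.035,0],[0.025,0,0,0.02,0],[0.025,0,0,0.02,0],[0.025,0,0,0.015,0],[0.025,0,0,0.008,0],[0.025,0,0,0.002,0],[0.025,0,0,0,0],[0.025,0,0,0,0]]]'
```

```text
time: 44.07
eef_pos: [0.4544, 0.2571, 0.0268]
tcp_rot: [0.707, 0.707, 0.001, 0.0]
contact_force: [-0.3, -0.5, -1.8]
opening: 0.434
finger_force: 51.5
```

```bash
python3 -m handwheel '[[[0.025,0,0,0.002,0],[0.025,0,0,0,0],[0.065,0,0,0,0],[0.065,0,0,0,0],[0.065,0,0,0,0],[0.065,0,0,0,0],[0.065,0,0,-0.03,0],[0.065,0,0,-0.035,0],[0.065,0,0,-0.035,0],[0.065,0,0,-0.035,0],[0.065,0,0,-0.03,0]]]'
python3 -m handwheel '[[[0.065,-0.031,0.0217,0,0],[0.065,-0.031,0.0217,0,0],[0.065,-0.031,0.0217,0,0],[0.065,-0.031,0.0217,0,0],[0.065,-0.031,0.0217,0,0],[0.065,-0.031,0.0217,0,0],[0.065,-0.031,0.0217,0,0],[0.065,-0.031,0.0217,0,0],[0.065,-0.031,0.0217,0,0],[0.065,0,0,0,0],[0.065,0,0,0,0]]]'
python3 - <<'E'
from h import *
im,C=snap('wrist','w18.png'); s=get_state(); print(s['eef_pos'])
for t in tags(im,C,.034): print(*t)
E
```

```text
time: 44.98
eef_pos: [0.4535, 0.2571, 0.1916]
tcp_rot: [0.707, 0.707, 0.001, 0.0]
contact_force: [0.3, -0.9, 0.1]
opening: 0.76
finger_force: 0.0
time: 45.9
eef_pos: [0.649, -0.0239, 0.1884]
tcp_rot: [0.708, 0.706, -0.0, -0.0]
contact_force: [-0.4, 0.7, -0.2]
opening: 0.759
finger_force: 0.0
[ 0.64833166 -0.02244267  0.18839559]
[315.  146.1] 620 0.48 [0.6517 0.0079]
[634.2 193.4] 330 0.79 [ 0.9527 -0.0374]
```

```bash
python3 -m handwheel '[[[0.065,0.0303,0.003,0,-7.1],[0.065,0,0,0,-7.1],[0.065,0,0,0,-7.1],[0.065,0,0,0,-7.1],[0.065,0,0,0,-7.1],[0.065,0,0,0,-7.1],[0.065,0,0,0,-7.1],[0.065,0,0,0,-7.1],[0.065,0,0,0,-7.1],[0.065,0,0,0,-7.1],[0.065,0,0,0,-7.1],[0.065,0,0,0,-7.1]]]'
python3 -m handwheel '[[[0.065,0,0,0.02,-4.8],[0.065,0,0,0.03,0],[0.065,0,0,0.03,0],[0.065,0,0,0.02,0],[0.065,0,0,0,0],[0.065,0,0,0,0]]]'
python3 - <<'E'
from h import *
im,C=snap('wrist','w19.png'); s=get_state(); print(s['eef_pos'])
for t in tags(im,C,.034): print(*t)
E
```

```text
time: 46.95
eef_pos: [0.6504, 0.0102, 0.189]
tcp_rot: [0.038, 0.999, 0.0, -0.0]
contact_force: [0.1, -1.0, 0.4]
opening: 0.761
finger_force: 0.0
time: 47.45
eef_pos: [0.6498, 0.0098, 0.0877]
tcp_rot: [-0.001, 1.0, 0.0, -0.002]
contact_force: [-0.0, 0.8, -0.0]
opening: 0.762
finger_force: 0.0
[0.65148316 0.00933891 0.08981757]
[616.3 151.7] 1548 0.76 [0.607  0.1933]
[307.5 220.7] 1105 0.45 [0.6516 0.0075]
```

```bash
python3 -m handwheel '[[[0.065,0,-0.0018,0.02,0],[0.065,0,0,0.03,0],[0.065,0,0,0.015,0],[0.065,0,0,0.009,0],[0.065,0,0,0,0],[0.065,0,0,0,0]]]'
python3 -m handwheel '[[[0.03,0,0,0,0],[0.03,0,0,0,0],[0.03,0,0,0,0],[0.03,0,0,0,0],[0.03,0,0,0,0],[0.03,0,0,0,0]]]' 50
python3 -m handwheel '[[[0.03,0,0,-0.02,0],[0.03,0,0,-0.035,0],[0.03,0,0,-0.035,0],[0.03,0,0,-0.035,7.1],[0.03,0,0,-0.035,7.1],[0.03,0,0,-0.035,7.1],[0.03,0,0,0,7.1],[0.03,0,0,0,7.1],[0.03,0,0,0,7.1],[0.03,0,0,0,7.1],[0.03,0,0,0,7.1],[0.03,0,0,0,7.1]]]'
python3 -m handwheel '[[[0.03,0,0,0,7.1],[0.03,0,0,0,7.1],[0.03,0,0,0,7.1],[0.03,0,0,0,4.8],[0.03,0.031,-0.034,0,0],[0.03,0.031,-0.034,0,0],[0.03,0.031,-0.034,0,0],[0.03,0.031,-0.034,0,0],[0.03,0.031,-0.034,0,0],[0.03,0.031,-0.034,0,0],[0.03,0,0,0,0],[0.03,0,0,0,0]]]'
python3 - <<'E'
from h import *
im,C=snap('wrist','w20.png'); s=get_state(); print(s['eef_pos'])
for t in tags(im,C,s['eef_pos'][2]+.018,300): print(*t)
print(allpts('wrist',C,'cross_rack_nest0',.006),allpts('wrist',C,'post_3',.006))
E
```

```text
time: 48.0
eef_pos: [0.652, 0.0065, 0.0157]
tcp_rot: [-0.0, 1.0, -0.0, 0.0]
contact_force: [0.9, -0.5, 0.3]
opening: 0.76
finger_force: 0.0
time: 48.5
eef_pos: [0.6533, 0.0062, 0.0173]
tcp_rot: [-0.0, 1.0, -0.0, 0.002]
contact_force: [-0.3, 0.3, 5.7]
opening: 0.495
finger_force: 51.2
time: 49.5
eef_pos: [0.651, 0.0065, 0.2094]
tcp_rot: [0.532, 0.847, -0.0, -0.0]
contact_force: [-0.2, -0.3, -1.0]
opening: 0.492
finger_force: 50.9
time: 50.5
eef_pos: [0.465, 0.1762, 0.2096]
tcp_rot: [0.706, 0.708, -0.0, 0.0]
contact_force: [0.5, -0.9, -1.5]
opening: 0.489
finger_force: 51.1
[0.46624284 0.17531864 0.209924  ]
[242.6  85.5] 633 0.48 [0.4396 0.2532]
[299.3  88.9] 692 0.52 [0.46   0.2521]
[393.8 106.2] 596 0.79 [0.4946 0.2462]
[468.8 107.1] 630 0.78 [0.522 0.246]
[459.5 175.7] 526 0.78 [0.522  0.2203]
[310.8 285.1] 1344 0.41 [0.4644 0.1718]
[(0.84, 298, 150, np.float64(0.45), np.float64(0.1967)), (0.84, 309, 26, np.float64(0.4613), np.float64(0.316))] [(0.73, 439, 167, np.float64(0.6013), np.float64(0.1791)), (0.68, 447, 109, np.float64(0.6029), np.float64(0.2392)), (0.59, 300, 91, np.float64(0.4525), np.float64(0.2569))]
```

```bash
python3 -m handwheel '[[[0.03,0.0195,-0.018,0,0],[0.03,0,0,0.03,0],[0.03,0,0,0.035,0],[0.03,0,0,0.035,0],[0.03,0,0,0.035,0],[0.03,0,0,0.02,0],[0.03,0,0,0.015,0],[0.03,0,0,0.01,0],[0.03,0,0,0.005,0],[0.03,0,0,0,0],[0.03,0,0,0,0]]]'
```

```text
time: 51.57
eef_pos: [0.4501, 0.1942, 0.0255]
tcp_rot: [0.707, 0.707, 0.001, 0.001]
contact_force: [-0.3, 1.0, -1.7]
opening: 0.49
finger_force: 51.1
```

Release, retreat and check everything.

```bash
python3 -m handwheel '[[[0.03,0,-0.001,0.002,0],[0.03,0,0,0,0],[0.065,0,0,0,0],[0.065,0,0,0,0],[0.065,0,0,0,0],[0.065,0,0,0,0],[0.065,0,0,-0.03,0],[0.065,0,0,-0.035,0],[0.065,0,0,-0.035,0],[0.065,0,0,-0.035,0],[0.065,0,0,-0.035,0],[0.065,0,0,-0.035,0]]]'
python3 -m handwheel '[[[0.065,-0.01,0.035,-0.01,0],[0.065,-0.01,0.035,-0.01,0],[0.065,-0.01,0.03,-0.01,0],[0.065,0,0,0,0],[0.065,0,0,0,0]]]'
python3 - <<'E'
from h import *
im,C=snap('wrist'); print(get_state()['eef_pos'])
for t in tags(im,C,.045): print(*t)
sc=viewer.read_camera('scene')
cv2.imwrite('pics/c4.png',cv2.vconcat([im[:300],cv2.resize(sc[130:350,200:440],None,fx=640/240,fy=640/240)[:300]]))
E
```

```text
time: 52.57
eef_pos: [0.4473, 0.1944, 0.2297]
tcp_rot: [0.707, 0.707, 0.0, 0.0]
contact_force: [1.2, -1.2, 0.1]
opening: 0.764
finger_force: 0.0
time: 52.98
eef_pos: [0.5488, 0.1638, 0.2582]
tcp_rot: [0.708, 0.707, 0.0, 0.0]
contact_force: [0.1, -0.4, -0.1]
opening: 0.758
finger_force: 0.0
[0.54750583 0.16422659 0.25731182]
[437.3  45.8] 63 0.31 [0.6742 0.2873]
[174.2  76.6] 471 0.43 [0.408  0.2587]
[217.4  77.9] 521 0.51 [0.4522 0.2574]
[366.2  92.9] 479 0.8 [0.6053 0.2426]
[309.4  93.8] 469 0.78 [0.5464 0.2418]
[218.9 138.5] 433 0.47 [0.4487 0.1959]
[363.4 153.9] 409 0.77 [0.6051 0.179 ]
[632.3 347.3] 144 0.67 [ 0.9692 -0.0765]
[620.1 363.8] 225 0.47 [ 0.9603 -0.103 ]
```

View pics/c4.png

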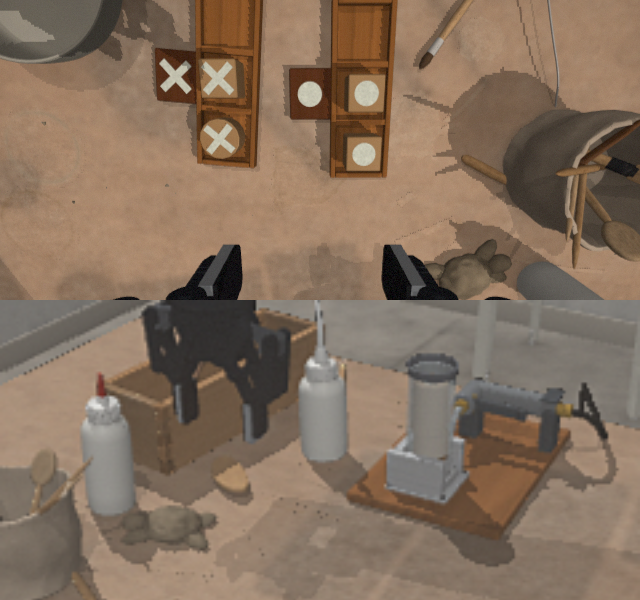

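All nests are filled correctly: cross props at (217,78) and (219,138), dot posts at (366,93) and (363,154). The tube holds a stack, so I'll check its top numerically from above.

```bash
python3 -m handwheel '[[[0.065,-0.035,0,-0.01,0],[0.065,-0.035,0,-0.01,0],[0.065,-0.035,0,0,0],[0.065,-0.035,0,0,0],[0.065,-0.035,0,0,0],[0.065,-0.035,0,0,0],[0.065,-0.035,0,0,0],[0.065,-0.035,0,0,0],[0.065,-0.035,0,0,0],[0.065,-0.035,0,0,0],[0.065,-0.035,0,0,0],[0.065,-0.035,0,0,0]]]'
python3 -m handwheel '[[[0.065,-0.035,-0.005,0,0],[0.065,0,0,0,0],[0.065,0,0,0,0]]]'
python3 - <<'E'
from h import *
im,C=snap('wrist'); s=get_state(); print(s['eef_pos'])
hsv=cv2.cvtColor(im,cv2.COLOR_BGR2HSV)
for z in (.12,.154,.176): print(z,proj(C,[.5385,-.2358,z]))
for t in tags(im,C,.154,100): print(*t)
u,v=map(int,proj(C,[.5385,-.2358,.154])); print(im[v,u-50:u+51:10].tolist())
for d in viewer.outline_of('wrist','spacer_1')[:3]: print(d['confidence'],(np.array(d['extent'])*[640,400,640,400]).round())
f=C[0]; print('px per mm at .154', f/(C[4][2]-.154)/1000)
E
```

```text
time: 54.08
eef_pos: [0.5467, -0.2556, 0.2771]
tcp_rot: [0.707, 0.708, -0.0, -0.001]
contact_force: [0.2, -0.3, -0.2]
opening: 0.765
finger_force: 0.0
time: 54.33
eef_pos: [0.5416, -0.2908, 0.2768]
tcp_rot: [0.708, 0.706, 0.0, -0.001]
contact_force: [-0.2, -0.2, -0.5]
opening: 0.759
finger_force: 0.0
[ 0.5420364  -0.28959354  0.27700395]
0.12 (np.float64(308.6590974037135), np.float64(120.01188003224173))
0.154 (np.float64(308.1977187552896), np.float64(122.52517483118358))
0.176 (np.float64(307.83191353537734), np.float64(124.51784692334031))
[336.9  83.2] 240 0.42 [ 0.5607 -0.2064]
[307.  122.2] 378 0.08 [ 0.5375 -0.2356]
[308.8 121.1] 722 0.73 [ 0.539  -0.2347]
[499.7 137.7] 993 0.38 [ 0.6921 -0.248 ]
[473.2 160.2] 229 0.33 [ 0.6733 -0.2662]
[626.2 184.2] 165 0.23 [ 0.8037 -0.2866]
[[31, 66, 106], [116, 113, 113], [138, 140, 142], [90, 134, 176], [197, 219, 221], [196, 215, 218], [197, 217, 219], [65, 96, 126], [121, 119, 124], [111, 107, 108], [47, 95, 150]]
0.97 [282.  94.  57.  55.]
px per mm at .154 1.232677536422424
```

```bash
python3 -c "
from plant import sign_off; print(sign_off())"
```

```text
the job is handed in; nothing more can be done
None
```

I handed the job in after about 54 s: the trigger was squeezed, held and let go, four passed spacers are stacked in the tube, both passed posts are in the dot rack, and both rejects (one post, one spacer) are in the cross rack; the judge's verdict was not shown.

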